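Vent and stow a locked valve cabinet

ROBOT

A 6-joint arm with a two-finger parallel gripper is mounted at the origin on the work surface; the furniture and walls round the work are solid. World frame = base frame: x ahead of the robot, y to its left, z up, the work surface at z = 0. Lengths are in mm, angles in rad, forces in N, time in s.
With the tool pointing down it reaches from about 250 to 775 mm from the base axis. Payload 4 kg.
Tool frame: the origin (TCP) lies at the very end of the fingers, on their centre line; the grasp point (between the pads) lies bot.grip_point_offset behind it (bot.grip_point_offset is the distance from the TCP to the grasp point, in mm); z points along the fingers, y is the line along which they close (so a half turn about z gives the same grasp; the last joint's range is limited). The gripper opens to 85 mm and grips with 20 to 120 N. Pads are 22 mm wide; open, the fingers measure 114 mm over their backs; the gripper's body (76 mm by 85 mm) begins 54 mm behind the grasp point. The pads swing forward as they close: fully open they stand 13 mm farther back than shut.
Start: joints at [1.221, 0.087, 1.371, -0, 1.684, -0.103], TCP at [134.374, 533.349, 231.341] pointing down, gripper open.
Joint ranges: [-3.1, 3.1], [-0.76, 2.03], [0.27, 2.55], [-1.08, 4.22], [0.17, 2.65], [-2.57, 2.57]. Speed limits (rad/s): [2.79, 2.79, 3.14, 3.14, 3.14, 3.14].

INTERFACE

Orientations are given as a rotation vector (axis times angle).
In Python, from bench import bot gives the robot as it stands. The module is installed in compiled form; this text tells all that it offers.
- The arm moves only by the tool step_arm, never from a script. Its argument "moves" is a list of rows, each a list of 7 numbers: the shift along the tool's x, y, z in mm, then the turn, a rotation vector about the tool's x, y, z in degrees, then the finger opening in mm, from 0 to 85.4. A call has exactly 8 rows; each row is the pose to reach, as a shift and turn from the pose commanded when the call began, along the tool's axes at that moment; what a row does not reach only later rows make up. A row lasts 1/8 s, in which the tool goes at most 62.5 mm and 10.7 degrees, less where a joint would pass 70% of its speed; a pose out of reach is approached as far as the arm can. A call with a gripper value outside its range is refused whole. The fingers move at their own pace and stop on an object; the grip force is fixed at half the most. Time passes only in rows, so rows that repeat a pose let the fingers close, or fill a call up. It gives the time, the measured TCP pose, the force, the opening and the grip force at its end, in the units of the state.
- bot.observe(): the state, without advancing time (a new reading comes with each control period).
- bot.camera(name): name is "scene" or "top" or "wrist"; returns a dict with "img" (384x512x3 uint8, red, green, blue), "z_map" (384x512 float32, mm along the optical axis (not along the pixel's ray), 0 where there is no reading), "intrinsics" (3x3 intrinsics, pixels), "extrinsics" (4x4, takes a point from camera to world coordinates); the wrist camera has in their place "mount" (4x4, takes a point from camera to tool coordinates, whose origin is the TCP and whose axes are the flange's). Camera axes: x right, y down, z forward; pixel columns grow to the right and rows downward; lengths in mm; the calibration is good to about 2 mm. A picture is of the moment at which its call begins: read the wrist's pose just before it.
- bot.finish_job(): hands the job in; it is judged then, once.
The state is a dict: "clock": time; "q": joint angles; "dq": joint speeds; "joint_torque": joint torques, N m; "tcp_pos": TCP position; "ee_rot": TCP orientation; "force": force on the tool from outside, world axes, zero at the start; "wrist_torque": the same for the moment, N m; "opening": opening from 0.0 (shut) to 1.0 (fully open); "grasp_force": force on a finger pad.
Only numpy, scipy, OpenCV 4.12 (cv2) and the standard library are available. Lean on these libraries where they do the work, as an engineer would, in place of code of your own. Each camera call takes 0.05 s, during which the arm holds its last target. There are 200 camera calls.

TASK

Take the valve cabinet out of service: unlock its panel by turning the quarter-turn latch a full quarter turn clockwise with the panel key, stand the key back in its stand, and swing the panel open until it stands past upright. Unscrew the left-handed vent knob (the one with the engraved marks) by turning it clockwise all the way to its stop, half a turn, and leave the plain knob alone; then lay every silencer from the bench in the cabinet's tray and swing the panel fully shut again.

Things in the scene. Friction and masses are not known exactly. Their poses are not given: they have to be found in the camera images.
- cabinet: Grey metal cabinet lying on its back, fixed: 190 mm (its x) by 260 mm (its y), rim 95 mm high, walls 4 mm, floor under the knobs 30 mm above the bench. Origin: centre of its underside. -x is the handle side, +x the hinge side (to the robot's left). A divider at y = 34 mm, 62 mm above the bench, parts the two knobs (on its -y side) from the tray.
- panel (a joint): Angle of the panel, rad: 0 shut, 1.57 upright, stop at 1.95. Hinge line along the cabinet's y at its +x rim, 95 mm above the bench. 4 mm sheet, 0.35 kg; hinge friction 0.14 N m, so it stays where left from about 1.2 rad on and falls shut from below that. While the latch is locked its tongue holds the panel shut.
- panel_hinge (a point): Middle of the panel's hinge line, 95 mm above the bench. Axes parallel to the panel's: y along the hinge, x away from the free edge, z out of the panel's outer face.
- panel_handle (a point): Middle of the panel's round steel handle bar (10 mm thick, 90 mm long, along the panel's y), 205 mm from the hinge line, 29 mm above it when shut: 15 mm out beyond the panel's free edge and 25 mm above its outer face, free all round. Grip it from above, across x; it turns in the grip as the panel swings.
- cam (a joint): Angle of the latch, rad: 0 locked, 1.57 unlocked (stop); grows clockwise seen from above. Friction 0.04 N m, stays where left. It clears the keeper from about 1.1 rad on.
- latch_mouth (a point): Centre of the mouth of the latch's key slot, 8 mm above the hinge line's height (4 mm above the panel's outer face, 103 mm above the bench) when shut; axis z is the turning axis (out of the panel), the slot runs along this point's x. The slot is 17 mm long, 6.5 mm wide, 16 mm deep and turns with the latch.
- panel_key: Panel key, upright, 74 mm tall, 70 g. Origin: blade's lower end; z up; x along the blade's width. Blade 14 mm (x) by 4 (y), 14 long, its last 4 mm 10 by 2.6; shank 12 thick to z = 40 mm; collar 34 across, z = 40-44; flat bow 44 wide (x), 10 thick (y), z = 44-74: grip it across y. The shoulder at z = 14 stops on the latch; the key then stands by itself, with 0.2 rad play. A half turn is all one.
- stand_top (a point): Centre of the top face of the key stand, a fixed black block 50 x 50 x 50 mm with a square through hole 24 mm wide (z up, hole sides along its x and y). The key stands in it with its collar resting on the top, its origin 40 mm below this point.
- marked_knob (a joint): Turn of the marked, left-handed knob, rad: about 0 to 0.2 at the start (screwed down), grows clockwise seen from above (unscrewing), stop at 3.3. Friction 0.05 N m; it rises 1.5 mm per rad.
- marked_knob_grip (a point): Middle of the grip bar of the marked knob: aluminium bar 42 mm long (this point's x), 12 mm thick (y), reaching 10 mm above and below this point; about 60 mm above the bench. Two engraved grooves across the bar, 24 mm apart, and six notches round the collar below tell it from the plain knob.
- plain_knob (a joint): Turn of the plain, right-handed knob, rad: 0 at the start, grows anticlockwise. To be left alone.
- plain_knob_grip (a point): Middle of the grip bar of the plain knob: same size and shape as the marked one, without grooves or notches.
- tray (a point): Centre of the tray floor in the cabinet (50 mm above the bench), rubber mat, axes as the cabinet's. Free floor 182 mm (x) by 90 mm (y), cabinet walls 45 mm high on three sides and a 12 mm divider on the fourth.
- silencer_1: Sintered bronze silencer, 18 x 51 x 19 mm, lying on its side on the bench (may be absent). Body origin: centre of its underside; long axis along its own y, z up. Square enough to rest on any long side, so a knock may roll it over onto another one; grip it across its long axis.
- silencer_2: Sintered bronze silencer, 20 x 55 x 20 mm, lying on its side on the bench (may be absent). Body origin: centre of its underside; long axis along its own y, z up. Square enough to rest on any long side, so a knock may roll it over onto another one; grip it across its long axis.
- silencer_3: Sintered bronze silencer, 18 x 51 x 19 mm, lying on its side on the bench (may be absent). Body origin: centre of its underside; long axis along its own y, z up. Square enough to rest on any long side, so a knock may roll it over onto another one; grip it across its long axis.
Not all that is in view belongs to the job. What is shaped like the panel_key but brown or pink is not meant.

How it is judged (in metres and radians):
On the way, in this order (a step that is already met when the one before it is completed fails the run):
1. the latch is turned to the unlocked side with the key in its slot (value of joint cam above 1.15 rad and distance between latch_mouth and panel_key below 0.022 m), for 0.1 s.
2. the key stands back in its stand (horizontal distance between panel_key and stand_top below 0.013 m and z of panel_key in the frame of stand_top below -0.033 m), for 0.2 s.
3. the panel is swung open past upright (value of joint panel above 1.5 rad), for 0.2 s.
4. the marked knob is unscrewed clockwise to its stop while the panel is open (value of joint marked_knob above 2.8 rad and value of joint panel above 1 rad), for 0.2 s.
At the end, for the whole second after the job is handed in: Latch unlocked (over 1.15 rad); panel shut (under 0.06 rad); marked knob unscrewed (over 2.8 rad), plain knob turned less than 0.35 rad; key upright in its stand (within 13 mm and 0.15 rad, collar within 7 mm of the top); every silencer present lying in the tray and at rest (all of step 2 and value of joint cam above 1.15 rad and value of joint panel below 0.06 rad and value of joint marked_knob above 2.8 rad and value of joint plain_knob below 0.35 rad and angle between panel_key's own z axis and vertical below 0.15 rad and linear speed of each of panel_key, silencer_1, silencer_2, silencer_3 below 0.02 m/s and x of silencer_1 in the frame of tray between -0.09 and 0.09 m and y of silencer_1 in the frame of tray between -0.046 and 0.046 m and z of silencer_1 in the frame of tray between -0.01 and 0.04 m and x of silencer_2 in the frame of tray between -0.09 and 0.09 m and y of silencer_2 in the frame of tray between -0.046 and 0.046 m and z of silencer_2 in the frame of tray between -0.01 and 0.04 m and x of silencer_3 in the frame of tray between -0.09 and 0.09 m and y of silencer_3 in the frame of tray between -0.046 and 0.046 m and z of silencer_3 in the frame of tray between -0.01 and 0.04 m); the robot touches nothing.
It fails at once if the plain knob is turned by more than 0.5 rad (value of joint plain_knob above 0.5 rad).
Of silencer_1, silencer_2, silencer_3 only 1 to 3 are there at a start; the rules pass over those that are not, and their reading is None.
At some moment in a run one of silencer_1, silencer_2, silencer_3 may be knocked a few centimetres aside while the robot is not near it.
It also fails if it takes over 210 s, if anything falls off the work surface, if the arm or the gripper's body presses on something with over 40 N, if the wrist force passes 120 N, or if a joint passes its speed limit or range.

## Working session

There is one attempt and no reset: what is moved stays moved. The work goes in short steps, Python scripts to look and compute and a tool call to move; the robot and the scene stay as the last step left them, time stands still between calls to the robot, and variables do not carry over. Pictures are saved under pics/ and viewed, at most 14 in all, crops included, and the job is handed in when it is done.

Besides the shell and the picture viewer there is one more tool, called in YAML: its name, and indented under it one key for each argument. step_arm: Moves the arm, as the interface text tells. Its arguments: {"type":"object","properties":{"moves":{"type":"array"}},"required":["moves"]}

```bash
mkdir -p pics; cat > h.py <<'E'
import numpy as np, cv2
from scipy.spatial.transform import Rotation as R
from bench import bot
def snap(n):
    s=bot.observe(); c=bot.camera(n); K=np.array(c["intrinsics"])
    if "extrinsics" in c: T=np.array(c["extrinsics"])
    else:
        W=np.eye(4); W[:3,:3]=R.from_rotvec(s["ee_rot"]).as_matrix(); W[:3,3]=s["tcp_pos"]; T=W@np.array(c["mount"])
    return c["img"],np.array(c["z_map"]),K,T
def ray(K,T,u,v,z):
    d=T[:3,:3]@np.linalg.solve(K,[u,v,1.]); o=T[:3,3]; return o+d*(z-o[2])/d[2]
def cloud(Z,K,T):
    v,u=np.mgrid[:Z.shape[0],:Z.shape[1]]
    P=np.stack([(u-K[0,2])/K[0,0]*Z,(v-K[1,2])/K[1,1]*Z,Z],-1)
    P=P@T[:3,:3].T+T[:3,3]; P[Z<=0]=np.nan; return P
def save(f,img,s=1): cv2.imwrite("pics/"+f,cv2.resize(img,None,fx=s,fy=s,interpolation=cv2.INTER_CUBIC)[:,:,::-1])
def rel(p,rotm=None):
    "shift in tool axes to go to world TCP p; turn rotvec deg"
    s=bot.observe(); M=R.from_rotvec(s["ee_rot"]).as_matrix()
    return M.T@(np.array(p)-s["tcp_pos"])
E
python3 - <<'E'
from h import *
for n in("scene","top"):
    i,Z,K,T=snap(n); save(n+"0.png",i,1.5); np.savez(n+"0.npz",i=i,Z=Z,K=K,T=T)
s=bot.observe();print(s["tcp_pos"],s["ee_rot"],bot.grip_point_offset, R.from_rotvec(s["ee_rot"]).as_matrix().round(3))
print(np.array(bot.camera("wrist")["mount"]).round(3))
E
```

```text
[134.21716866 532.89940198 230.23742433] [-3.86633106e-01 -3.11725509e+00  3.11505756e-03] 18.700000000000003 [[-0.97   0.244 -0.001]
 [ 0.244  0.97  -0.002]
 [ 0.    -0.002 -1.   ]]
[[-0.00000e+00 -9.56000e-01 -2.93000e-01  7.44510e+01]
 [ 1.00000e+00 -0.00000e+00 -0.00000e+00 -1.70000e-02]
 [-0.00000e+00 -2.93000e-01  9.56000e-01 -1.43953e+02]
 [ 0.00000e+00  0.00000e+00  0.00000e+00  1.00000e+00]]
```

View pics/top0.png

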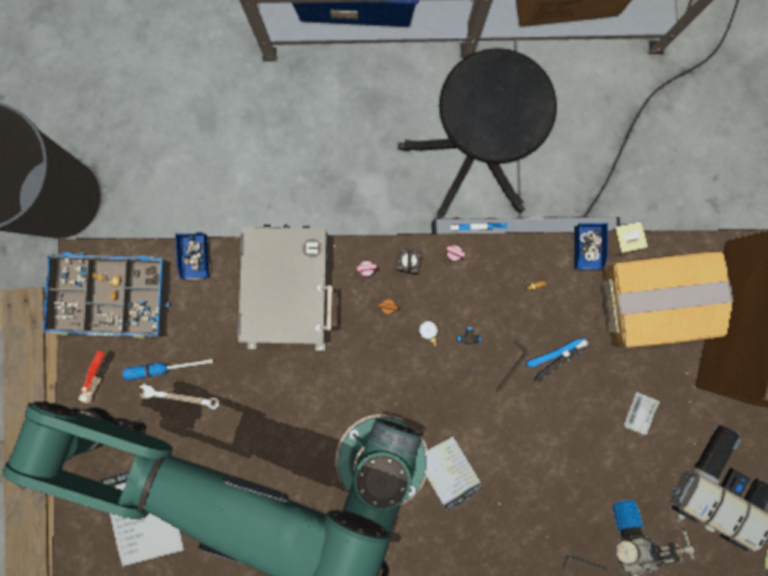

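View pics/scene0.png

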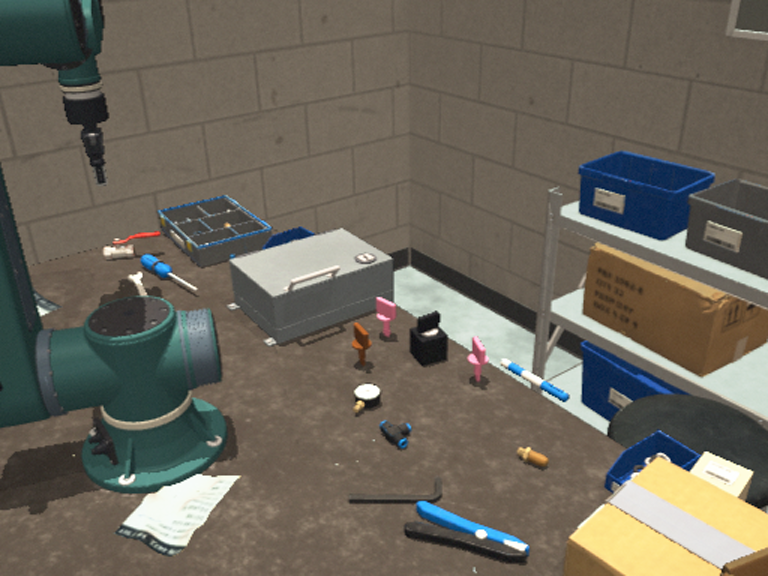

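The top view shows the grey cabinet (283,287), with its handle at (328,308) and its latch at (312,248). The black key stands in the black stand at (408,262). Lookalikes for the key are pink (367,268), pink (455,253) and brown (388,307), and the description picks the black one. One bronze silencer lies at (537,285). The gauge (428,330) and the tee (469,336) are not part of the job.

```bash
python3 - <<'E'
from h import *
d=np.load("top0.npz"); i,Z,K,T=[d[k] for k in "iZKT"]; P=cloud(Z,K,T)
print(T.round(3),K.round(1))
def at(u,v): return P[int(v/1.5),int(u/1.5)].round(0)
for n,u,v in[("latch",312,248),("handle",330,308),("key",408,262),("sil",537,285),("tl",242,230),("tr",324,230),("bl",242,342),("br",322,342),("panel",280,290)]: print(n,at(u,v))
# panel top outline
m=((abs(P[...,2]-99)<6)&(P[...,1]<450)).astype(np.uint8)
c=max(cv2.findContours(m,0,2)[0],key=cv2.contourArea); r=cv2.minAreaRect(c); print(r,[ray(K,T,*p,99).round(0) for p in cv2.boxPoints(r)])
hsv=cv2.cvtColor(i,cv2.COLOR_RGB2HSV); m=cv2.inRange(hsv,(8,120,90),(22,255,255))
for c in cv2.findContours(m,0,2)[0]:
    if cv2.contourArea(c)>8: r=cv2.minAreaRect(c); print("or",np.array(r[0])*1.5,r[1],r[2],[ray(K,T,*p,10).round(0)[:2] for p in cv2.boxPoints(r)])
# stand
x=(P[...,2]>40)&(P[...,2]<58)&(abs(P[...,1]-P[175,272,1])<40)&(abs(P[...,0]-P[175,272,0])<40)
print(np.nanmin(P[x],0),np.nanmax(P[x],0))
s=np.load("scene0.npz")["i"]
a=cv2.resize(i[140:240,200:375],None,fx=4.5,fy=4.5,interpolation=2)[:,:780]; save("crop1.png",a)
E
```

```text
[[-1.100000e-02 -9.980000e-01  6.900000e-02  3.079030e+02]
 [-1.000000e+00  1.200000e-02  1.300000e-02 -5.225000e+00]
 [-1.400000e-02 -6.900000e-02 -9.980000e-01  1.653848e+03]
 [ 0.000000e+00  0.000000e+00  0.000000e+00  1.000000e+00]] [[460.3   0.  248.1]
 [  0.  460.3 187.9]
 [  0.    0.    1. ]]
latch [496. 152.  92.]
handle [358. 109. 126.]
key [464. -67.  84.]
sil [ 409. -372.   23.]
tl [ 689.  517. -909.]
tr [536. 123. 103.]
bl [282. 331.   2.]
br [282. 132. 103.]
panel [401. 226.  99.]
((187.65371704101562, 189.38845825195312), (57.50140380859375, 76.69075012207031), 1.9091522693634033) [array([288., 322.,  99.]), array([549., 314.,  99.]), array([540., 118.,  99.]), array([280., 128.,  99.])]
or [674.30003357 326.06096649] (21.741369247436523, 77.86219024658203) 83.04703521728516 [array([ 332., -556.]), array([ 362., -830.]), array([ 286., -835.]), array([ 256., -562.])]
or [387.37504578 305.62504578] (11.31370735168457, 9.192388534545898) 45.0 [array([368.,   7.]), array([391., -17.]), array([362., -45.]), array([339., -21.])]
or [539.47503662 283.42499542] (4.743415832519531, 6.957010269165039) 71.56504821777344 [array([ 418., -367.]), array([ 425., -391.]), array([ 409., -395.]), array([ 402., -372.])]
or [ 97.42500687 276.22501373] (8.221921920776367, 2.8460497856140137) 18.434947967529297 [array([443., 692.]), array([453., 689.]), array([443., 661.]), array([434., 664.])]
or [667.39718628 270.68909454] (20.06479263305664, 79.36491394042969) 82.77568817138672 [array([ 460., -541.]), array([ 492., -822.]), array([ 421., -828.]), array([ 389., -548.])]
[442.18999113 -99.6730981   41.23343361] [498.82130993 -43.29855098  57.62789843]
```

View pics/crop1.png

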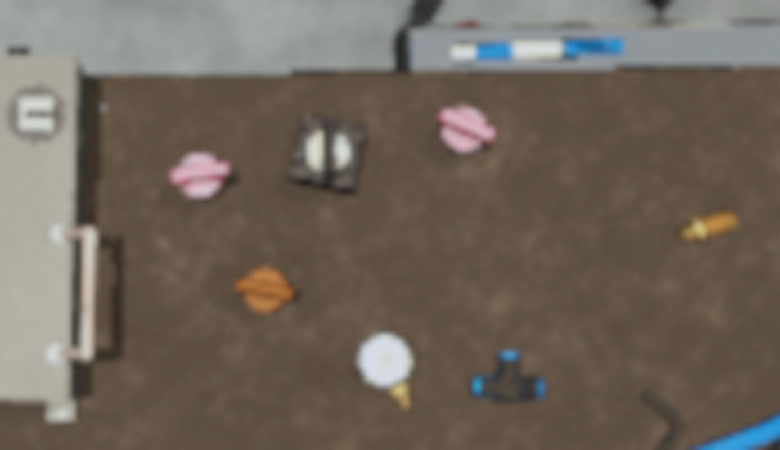

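The crop confirms the choice. The black key, with its bow roughly along world x, stands in the stand at (328,152); the pink (200,175), pink (465,130) and brown (265,290) keys are decoys. I'll move above it and look with the wrist camera.

```bash
cat >> h.py <<'E'
def plan(p,yaw):
    "yaw deg: direction of tool x in world with tool pointing straight down"
    s=bot.observe(); M=R.from_rotvec(s["ee_rot"]).as_matrix()
    a=np.radians(yaw); G=np.array([[np.cos(a),np.sin(a),0],[np.sin(a),-np.cos(a),0],[0,0,-1]])
    print("shift",(M.T@(np.array(p)-s["tcp_pos"])).round(1),"rot",np.degrees(R.from_matrix(M.T@G).as_rotvec()).round(2))
E
python3 -c "
from h import *
plan([460,-70,220],180)"
```

```text
shift [-463.2 -505.1   11.2] rot [ -0.1   -0.02 -14.14]
```

step_arm:
  moves:
    - [-58,-63,1,0,0,-2,85]
    - [-116,-126,3,0,0,-4,85]
    - [-174,-189,4,0,0,-6,85]
    - [-232,-252,6,0,0,-7,85]
    - [-290,-315,7,0,0,-9,85]
    - [-348,-378,8,0,0,-11,85]
    - [-406,-441,10,0,0,-12,85]
    - [-463,-505,11,0,0,-14.1,85]

```text
clock: 1.15
tcp_pos: [373.0, 91.9, 223.1]
ee_rot: [-0.001, 3.141, 0.001]
force: [1.8, 0.5, 0.4]
opening: 0.994
grasp_force: 0.0
```

```bash
python3 - <<'E'
from h import *
s=bot.observe(); print(s["tcp_pos"],s["q"],s["clock"])
E
```

```text
[372.9826138   91.93207969 223.13378853] [ 9.34341348e-02 -2.91476289e-01  1.73162133e+00  4.11295511e-04
  1.70052116e+00 -1.47776931e+00] 1.15
```

step_arm:
  moves:
    - [-30,-54,1,0,0,0,85]
    - [-60,-108,2,0,0,0,85]
    - [-87,-162,3,0,0,0,85]
    - [-87,-162,3,0,0,0,85]
    - [-87,-162,3,0,0,0,85]
    - [-87,-162,3,0,0,0,85]
    - [-87,-162,3,0,0,0,85]
    - [-87,-162,3,0,0,0,85]

```text
clock: 2.15
tcp_pos: [459.3, -67.4, 220.5]
ee_rot: [-0.001, 3.141, -0.0]
force: [-0.0, -0.3, -1.0]
opening: 0.994
grasp_force: 0.0
```

```bash
python3 - <<'E'
from h import *
i,Z,K,T=snap("wrist"); np.savez("w1.npz",i=i,Z=Z,K=K,T=T); save("w1.png",i,1.5)
t,Zt,Kt,Tt=snap("top"); np.savez("top1.npz",i=t,Z=Zt,K=Kt,T=Tt); save("top1.png",t[190:384,:270],2.5)
print(bot.observe()["tcp_pos"],K[0])
E
```

```text
[459.35305649 -67.75828515 220.36433998] [339.64703858   0.         260.03899259]
```

View pics/w1.png

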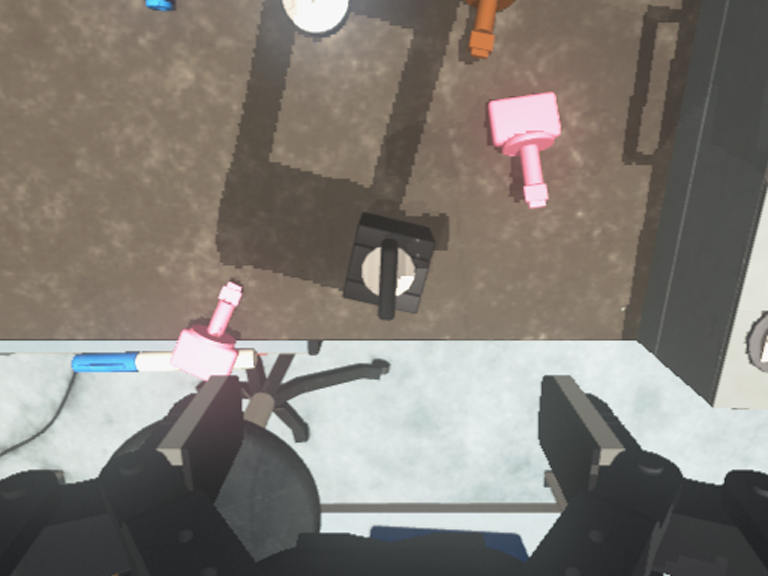

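View pics/top1.png

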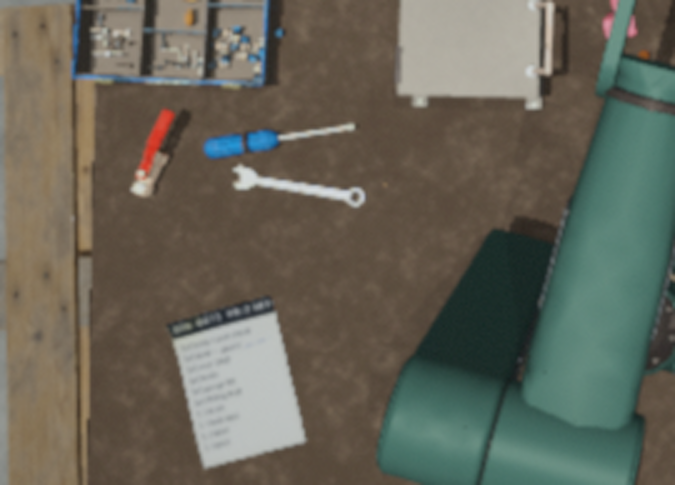

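The wrist view shows the key's bow at (388,280), standing edge-on in the stand whose top is centred near (393,265). The top crop shows no further silencers on the left, so there is one.

```bash
python3 - <<'E'
from h import *
d=np.load("w1.npz"); i,Z,K,T=[d[k] for k in "iZKT"]; P=cloud(Z,K,T)
near=(abs(P[...,0]-464)<50)&(abs(P[...,1]+70)<50)
for lo,hi in((78,90),(70,90),(52,60),(45,56)):
    m=near&(P[...,2]>lo)&(P[...,2]<hi); q=P[m]; 
    if len(q)<5: print(lo,len(q));continue
    r=cv2.minAreaRect(q[:,:2].astype(np.float32)); print(lo,len(q),np.array(r[0]).round(1),np.array(r[1]).round(1),round(r[2],1),np.median(q[:,2]).round(1))
E
```

```text
78 556 [469.3 -68.7] [10.  42.9] 87.3 84.9
70 580 [469.2 -68.7] [10.  43.1] 87.3 84.8
52 756 [470.  -68.9] [48.3 47.9] 75.9 54.9
45 2055 [469.6 -68.7] [49.8 50. ] 76.5 51.4
```

```bash
python3 -c "
from h import *
plan([469.3,-68.7,58],177.3)"
```

```text
shift [ -9.9  -0.9 162.4] rot [0.   0.02 2.71]
```

step_arm:
  moves:
    - [-9.9,-0.9,30,0,0,2.7,40]
    - [-9.9,-0.9,70,0,0,2.7,40]
    - [-9.9,-0.9,100,0,0,2.7,40]
    - [-9.9,-0.9,125,0,0,2.7,40]
    - [-9.9,-0.9,145,0,0,2.7,40]
    - [-9.9,-0.9,155,0,0,2.7,40]
    - [-9.9,-0.9,162,0,0,2.7,40]
    - [-9.9,-0.9,162,0,0,2.7,40]

```text
clock: 3.25
tcp_pos: [469.4, -69.1, 58.3]
ee_rot: [0.075, 3.141, 0.0]
force: [0.4, -0.2, 0.3]
opening: 0.469
grasp_force: 0.0
```

step_arm:
  moves:
    - [0,0,0,0,0,0,40]
    - [0,0,0,0,0,0,0]
    - [0,0,0,0,0,0,0]
    - [0,0,0,0,0,0,0]
    - [0,0,0,0,0,0,0]
    - [0,0,0,0,0,0,0]
    - [0,0,0,0,0,0,0]
    - [0,0,0,0,0,0,0]

```text
clock: 4.25
tcp_pos: [469.9, -69.3, 58.8]
ee_rot: [0.075, 3.139, -0.0]
force: [0.8, -0.6, 5.3]
opening: 0.104
grasp_force: 60.4
```

step_arm:
  moves:
    - [0,0,-10,0,0,0,0]
    - [0,0,-25,0,0,0,0]
    - [0,0,-45,0,0,0,0]
    - [0,0,-75,0,0,0,0]
    - [0,0,-110,0,0,0,0]
    - [0,0,-145,0,0,0,0]
    - [0,0,-180,0,0,0,0]
    - [0,0,-181,0,0,0,0]

```text
clock: 5.25
tcp_pos: [470.8, -69.5, 243.3]
ee_rot: [0.075, 3.133, -0.003]
force: [0.1, 0.3, -0.4]
opening: 0.103
grasp_force: 59.8
```

```bash
python3 -c "
from h import *
plan([525,150,240],177.3)
print(bot.observe()['grasp_force'],bot.observe()['tcp_pos'])"
```

```text
shift [-43.6 221.9   3.3] rot [-0.09  0.43 -0.03]
59.79938507080078 [470.81455174 -69.5169562  243.28527102]
```

step_arm:
  moves:
    - [-10,50,1,0,0.1,0,0]
    - [-20,100,2,0,0.2,0,0]
    - [-30,150,2,0,0.3,0,0]
    - [-38,190,3,0,0.4,0,0]
    - [-42,210,3,0,0.4,0,0]
    - [-43.6,222,3,0,0.4,0,0]
    - [-43.6,222,3,0,0.4,0,0]
    - [-43.6,222,3,0,0.4,0,0]

```text
clock: 6.25
tcp_pos: [523.4, 149.4, 236.3]
ee_rot: [-0.077, -3.134, 0.001]
force: [-0.5, -1.0, -0.6]
opening: 0.107
grasp_force: 59.8
```

```bash
python3 - <<'E'
from h import *
i,Z,K,T=snap("wrist"); np.savez("w2.npz",i=i,Z=Z,K=K,T=T); save("w2.png",i,1.5)
s=bot.observe(); print(s["tcp_pos"],s["ee_rot"])
E
```

```text
[523.49579947 149.36306916 236.37475253] [-7.74586492e-02 -3.13391956e+00  2.96248924e-04]
```

View pics/w2.png

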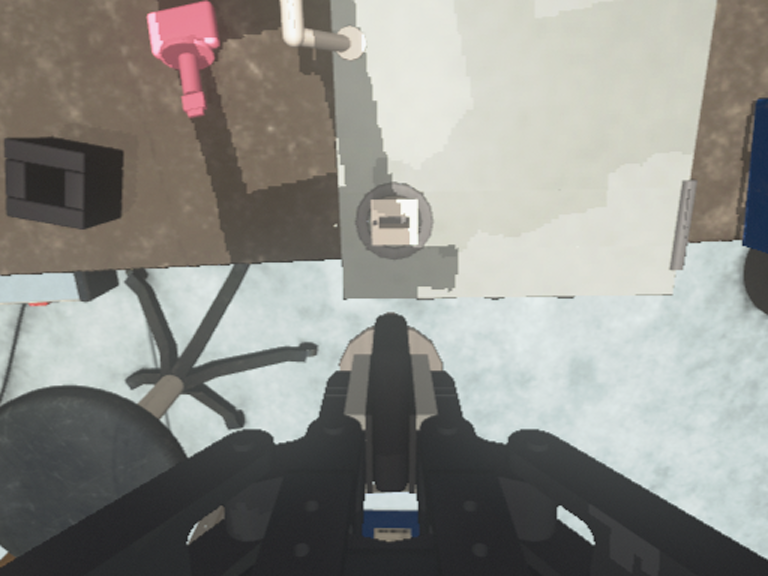

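The wrist view shows the latch disc at (394,220) with its pale square. The dark slot at (393,222) runs across the image, about along world y. The key is held upright in the jaws.

```bash
python3 - <<'E'
from h import *
d=np.load("w2.npz"); i,Z,K,T=[d[k] for k in "iZKT"]; P=cloud(Z,K,T)
u0,v0=393/1.5,220/1.5
g=cv2.cvtColor(i,cv2.COLOR_RGB2GRAY)
x0,y0=int(u0)-30,int(v0)-30
cg=g[y0:y0+60,x0:x0+60]; pz=P[y0:y0+60,x0:x0+60,2]
print("panel z",np.nanmedian(P[100:130,300:400,2]), "square z",np.nanmedian(P[140:155,272:276,2]))
for name,m in (("disc",(pz>101)),("pale",cg>150)):
    pass
dark=np.zeros_like(g); dark[y0+18:y0+44,x0+14:x0+48]=(g[y0+18:y0+44,x0+14:x0+48]<80)*255
c=max(cv2.findContours(dark,0,1)[0],key=cv2.contourArea); 
pts=np.array([ray(K,T,*p[0],103)[:2] for p in c],np.float32); r=cv2.minAreaRect(pts); print("slot",r)
# disc outline via Hough
ci=cv2.HoughCircles(cv2.resize(g[y0-5:y0+65,x0-5:x0+65],None,fx=4,fy=4),cv2.HOUGH_GRADIENT,1.5,200,param1=100,param2=20,minRadius=70,maxRadius=120)
a,b,rr=ci[0,0]; print("disc",ray(K,T,x0-5+a/4,y0-5+b/4,101),rr/4)
np.set_printoptions(linewidth=250); print(cg[20:44,14:48]//10); print(pz[20:44:2,14:48:2].round(0))
E
```

```text
panel z 100.33426488171253 square z 104.10502197969834Traceback (most recent call last):
  File "<stdin>", line 11, in <module>
ValueError: max() iterable argument is empty
```

```bash
python3 - <<'E'
from h import *
d=np.load("w2.npz"); i,Z,K,T=[d[k] for k in "iZKT"]; P=cloud(Z,K,T)
g=cv2.cvtColor(i,cv2.COLOR_RGB2GRAY); np.set_printoptions(linewidth=250)
x0,y0=232,118
cg=g[y0:y0+60,x0:x0+60]; pz=P[y0:y0+60,x0:x0+60,2]
print(cg[12:48,12:50]//10)
low=((pz<97)&(np.hypot(*(np.mgrid[:60,:60]-29))<20)).astype(np.uint8); print("low",low.sum())
if low.sum()>10:
    v,u=np.nonzero(low); pts=np.array([ray(K,T,x0+a,y0+b,103.5)[:2] for a,b in zip(u,v)],np.float32); print(cv2.minAreaRect(pts))
E
```

```text
[[10 11 11 ... 16 16 14]
 [11 11 11 ... 16 16 15]
 [11 11 11 ... 16 16 16]
 ...
 [10 10 11 ... 16 16 15]
 [11 11 11 ... 16 16 14]
 [10 10 11 ... 12 11 11]]
low 212
((495.63580322265625, 152.6894073486328), (26.290424346923828, 26.053430557250977), 42.9214973449707)
```

```bash
python3 - <<'E'
from h import *
import sys; np.set_printoptions(linewidth=300,threshold=sys.maxsize)
d=np.load("w2.npz"); i,Z,K,T=[d[k] for k in "iZKT"]; P=cloud(Z,K,T)
g=cv2.cvtColor(i,cv2.COLOR_RGB2GRAY); 
print(g[130:166,244:284]//10); print(np.nan_to_num(P[138:160,244:284:2,2]).astype(int))
E
```

```text
[[10 11 11 11 11 10 10 10 10 10 10 10  9  9  9  9  9  9 10 10 11 11 12 13 13 14 15 15 15 16 16 16 16 16 16 16 16 14 17 21]
 [11 11 11 11 11 10 10 10 10 10  9  9 10 10 11 11 11 11 11 11 11 11 11 12 11 11 12 14 15 15 15 16 15 16 16 16 16 15 14 18]
 [11 11 11 11 11 10 10 10 10 10 10 10 11 11 11 11 11 11 11 11 14 15 15 15 15 15 15 15 15 15 15 15 17 18 17 16 16 16 14 14]
 [11 11 12 16 18 16 16 17 17 17 17 17 17 17 17 17 17 17 17 17 23 24 24 24 24 24 24 24 24 24 24 24 24 24 22 16 16 16 16 14]
 [11 11 12 17 19 17 17 17 18 18 18 18 18 18 18 18 18 18 18 18 23 24 24 24 24 24 24 24 24 24 24 24 24 24 22 16 16 16 16 15]
 [11 11 11 16 19 17 17 17 17 18 18 18 18 18 18 18 18 17 18 18 19 21 21 24 24 24 24 24 24 24 24 24 24 24 22 16 16 16 16 16]
 [11 11 12 17 19 17 17 17 17 17 17 18 17 17 18 18 18 18 18 18 18 18 18 23 24 24 24 24 24 24 24 24 24 24 22 16 16 16 16 16]
 [11 11 11 16 19 17 17 17 17 17 17 17 17 17 17 18 18 17 18 18 18 18 18 23 24 24 24 24 24 24 24 24 24 24 22 15 16 16 16 16]
 [11 11 11 16 19 17 17 17 17 17 18 17 17 17 17 17 17 18 18 17 18 18 18 23 24 24 24 24 24 24 24 24 24 24 22 15 16 16 
[... 4455 characters left out ...]
01 100 101 100 104 104 104 101 103]
 [103 102 103 103 103 104   0 104 104 103 103 104 104 103 104 103 105 104 102 103]
 [104 102 104 104 104 104 102 103 104 104 104 104 103 104 104 104 103 103 103 102]
 [103 102 104 103 105 103 104 105 104 103 104 104 104 105 103 102 104 104 103 103]
 [104 103 104 104 103 104 104 104 104 103 104 104 104 103 104 104 104 103 103 104]
 [104 102 103 103 104 103 103 103 105 104 103 104 103 104 103 104 103 104   0 103]
 [103 103 103 104 104 104 103 103 103 104 104 103 104 104 104 104 105 105 103 102]
 [103 104 103 103 104 103 105 105 104 104 102 104 104 104 104 105 104 104 103 103]
 [103 103 105 104 104 104 103 105 104 104 104 104 104 104 104 104 104 104 103 103]]
```

```bash
python3 - <<'E'
from h import *
d=np.load("w2.npz"); i,Z,K,T=[d[k] for k in "iZKT"]
print(ray(K,T,262.25,147.65,103.5),ray(K,T,252.3,147.65,103.5),ray(K,T,272.3,147.65,103.5))
plan([495,122,220],87.5)
E
```

```text
[496.07052281 152.4425309  103.5       ] [495.66662327 144.28515793 103.5       ] [496.47847283 160.6817096  103.5       ]
shift [ 27.  -28.7  16.6] rot [-0.32 -0.29 89.67]
```

step_arm:
  moves:
    - [3,-4,2,0,0,10.6,0]
    - [7,-8,4,0,0,21,0]
    - [10,-11,6,0,0,31.5,0]
    - [14,-15,8,0,0,42,0]
    - [17,-18,10,0,0,52.5,0]
    - [20,-22,12,0,0,63,0]
    - [24,-25,14,0,0,73.5,0]
    - [27,-28.7,16.6,-0.3,-0.3,84,0]

```text
clock: 7.3
tcp_pos: [495.0, 122.0, 220.0]
ee_rot: [2.166, 2.275, 0.001]
force: [-0.6, -0.7, -0.3]
opening: 0.108
grasp_force: 59.7
```

step_arm:
  moves:
    - [0,0,0,0,0,5.7,0]
    - [0,0,0,0,0,5.7,0]
    - [0,0,0,0,0,5.7,0]
    - [0,0,0,0,0,5.7,0]
    - [0,0,0,0,0,5.7,0]
    - [0,0,0,0,0,5.7,0]
    - [0,0,0,0,0,5.7,0]
    - [0,0,0,0,0,5.7,0]

```text
clock: 8.3
tcp_pos: [495.1, 123.2, 219.8]
ee_rot: [-2.268, -2.173, -0.0]
force: [0.7, 0.4, -0.3]
opening: 0.103
grasp_force: 59.7
```

```bash
cat >>h.py <<'E'
def slot(P,g,T,K,c,zt=97):
    "deep points around c (world) -> rect of low depth pixels projected to z=103.5"
    near=(np.hypot(P[...,0]-c[0],P[...,1]-c[1])<10)&(P[...,2]<100)&(P[...,2]>80)
    m=cv2.morphologyEx(near.astype(np.uint8),cv2.MORPH_OPEN,np.ones((3,3)))
    v,u=np.nonzero(m); pts=np.array([ray(K,T,a+da,b+db,103.5)[:2] for a,b in zip(u,v) for da,db in((-.5,-.5),(.5,.5),(.5,-.5),(-.5,.5))],np.float32)
    return cv2.minAreaRect(pts)
E
python3 - <<'E'
from h import *
i,Z,K,T=snap("wrist"); np.savez("w3.npz",i=i,Z=Z,K=K,T=T); save("w3.png",i,1.5)
s=bot.observe(); print(s["tcp_pos"],s["ee_rot"],s["q"])
P=cloud(Z,K,T); g=cv2.cvtColor(i,cv2.COLOR_RGB2GRAY)
print(slot(P,g,T,K,(496,152.5)))
M=R.from_rotvec(s["ee_rot"]).as_matrix(); Q=(P-s["tcp_pos"])@M   # tool frame
m=(abs(Q[...,0])<30)&(abs(Q[...,1])<25)&(Q[...,2]>-5)&(Q[...,2]<12)
q=Q[m]; print(len(q), q.min(0),q.max(0)); h=np.histogram(q[:,2],bins=range(-5,13)); print(h[0])
E
```

```text
[495.05453604 123.16873606 219.78732043] [-2.26785193e+00 -2.17338084e+00 -2.84561051e-04] [1.32365429e-01 8.32709456e-04 1.48320281e+00 4.77139206e-04
 1.65768047e+00 1.74943122e-01]
((496.5191955566406, 153.26751708984375), (16.291790008544922, 6.996090888977051), 87.55570220947266)
795 [  0.98592777 -16.09653881  -4.9927623 ] [22.15550883 17.24878461  7.25673695]
[ 35  15  21  19  13  11   3  93 358 171  31  22   3   0   0   0   0]
```

View pics/w3.png

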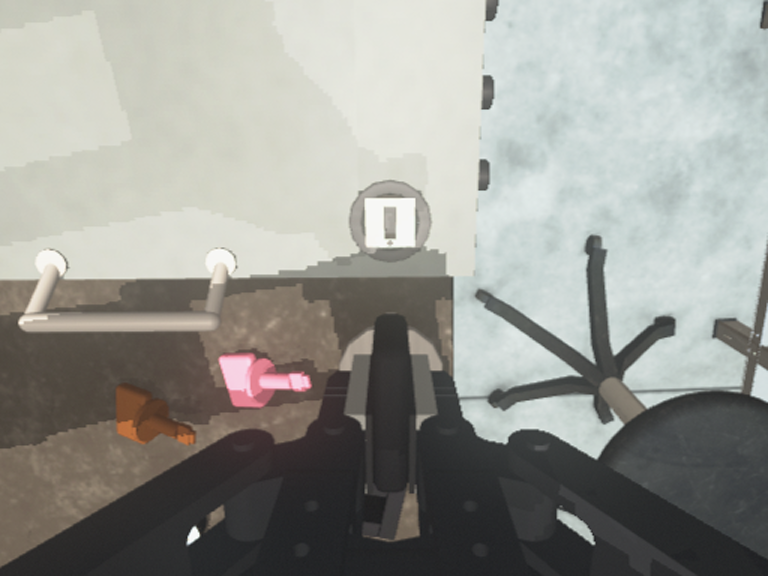

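The wrist view shows the slot at (391,222) standing along the image, with the key's bow lined up over it.

```bash
python3 - <<'E'
from h import *
d=np.load("w3.npz"); i,Z,K,T=[d[k] for k in "iZKT"]; P=cloud(Z,K,T)
s=bot.observe();M=R.from_rotvec(s["ee_rot"]).as_matrix(); Q=(P-s["tcp_pos"])@M
m=(abs(Q[...,0])<30)&(abs(Q[...,1])<25)&(Q[...,2]>2)&(Q[...,2]<6)
q=Q[m][:,:2].astype(np.float32); h=cv2.convexHull(q)[:,0]; h=h[h[:,0]>3]
A=np.c_[2*h,np.ones(len(h))]; c=np.linalg.lstsq(A,(h**2).sum(1),rcond=None)[0]; print("collar",c[:2],np.sqrt(c[2]+c[0]**2+c[1]**2), np.median(Q[m][:,2]))
b=(Q[...,2]<-5)&(Q[...,2]>-40)&(abs(Q[...,1])<8)&(abs(Q[...,0])<30); q=Q[b]; 
for lo in(-30,-25,-20,-15,-10):
    k=q[(q[:,2]>lo)&(q[:,2]<lo+5)]
    if len(k):print(lo,k.min(0).round(1),k.max(0).round(1),np.percentile(k[:,0],[50,95]).round(1))
plan([496.4,153.2,175],87.6)
E
```

```text
collar [0.28982671 0.50125434] 16.64887816034137 3.7413622317889264
-30 [-21.3  -7.9 -30. ] [ 21.9   7.9 -25. ] [ 3.6 19.3]
-25 [-21.5  -7.8 -25. ] [ 22.2   7.9 -20. ] [14.9 21.9]
-20 [ 10.3  -7.9 -20. ] [ 22.5   7.8 -15. ] [20.9 22.1]
-15 [ 10.4  -7.9 -15. ] [ 22.5   7.9 -10. ] [20.9 22.1]
-10 [ 10.4  -7.7 -10. ] [22.4  7.8 -5.1] [21.1 22. ]
shift [30.   0.1 44.8] rot [-0.01 -0.03 -0.04]
```

step_arm:
  moves:
    - [15,-0.3,10,0,0,0,0]
    - [29.7,-0.5,25,0,0,0,0]
    - [29.7,-0.5,45,0,0,0,0]
    - [29.7,-0.5,60,0,0,0,0]
    - [29.7,-0.5,65,0,0,0,0]
    - [29.7,-0.5,68,0,0,0,0]
    - [29.7,-0.5,71,0,0,0,0]
    - [29.7,-0.5,73,0,0,0,0]

```text
clock: 9.35
tcp_pos: [496.1, 152.8, 147.3]
ee_rot: [2.268, 2.173, 0.002]
force: [0.0, -0.4, -0.0]
opening: 0.107
grasp_force: 59.7
```

step_arm:
  moves:
    - [0,0,1,0,0,0,0]
    - [0,0,2,0,0,0,0]
    - [0,0,3.5,0,0,0,0]
    - [0,0,5,0,0,0,0]
    - [0,0,6,0,0,0,0]
    - [0,0,7,0,0,0,0]
    - [0,0,8,0,0,0,0]
    - [0,0,8,0,0,0,0]

```text
clock: 10.35
tcp_pos: [495.7, 152.9, 138.7]
ee_rot: [-2.268, -2.173, -0.0]
force: [0.5, 0.2, -1.9]
opening: 0.103
grasp_force: 59.7
```

step_arm:
  moves:
    - [0,0,1,0,0,0,0]
    - [0,0,1.5,0,0,8,0]
    - [0,0,1.5,0,0,16,0]
    - [0,0,1.5,0,0,25,0]
    - [0,0,1.5,0,0,34,0]
    - [0,0,1.5,0,0,43,0]
    - [0,0,1.5,0,0,52,0]
    - [0,0,1.5,0,0,60,0]

```text
clock: 11.35
tcp_pos: [496.2, 152.9, 137.8]
ee_rot: [-3.053, -0.741, -0.002]
force: [-0.1, -0.3, 1.2]
opening: 0.106
grasp_force: 59.9
```

step_arm:
  moves:
    - [0,0,0,0,0,8,0]
    - [0,0,0,0,0,15,0]
    - [0,0,0,0,0,22,0]
    - [0,0,0,0,0,27,0]
    - [0,0,0,0,0,31,0]
    - [0,0,0,0,0,35,0]
    - [0,0,0,0,0,37,0]
    - [0,0,0,0,0,37,0]

```text
clock: 12.35
tcp_pos: [496.3, 152.7, 137.8]
ee_rot: [-3.131, 0.258, -0.002]
force: [0.4, -0.6, 1.2]
opening: 0.103
grasp_force: 60.1
```

```bash
python3 - <<'E'
from h import *
s=bot.observe(); print(s["tcp_pos"],s["ee_rot"],s["q"],s["force"],s["wrist_torque"],R.from_rotvec(s["ee_rot"]).as_matrix()[:,0])
E
```

```text
[496.28939775 152.68156994 137.80877408] [-3.13073329e+00  2.57883944e-01 -1.92013697e-03] [ 1.89286656e-01  5.57508504e-02  1.59091570e+00 -8.18621320e-05
  1.49367985e+00  1.92446162e+00] [ 0.43941331 -0.6160933   1.21036664] [-0.17567555 -0.13152504  0.06885813] [ 0.98652051 -0.1636333   0.00119739]
```

step_arm:
  moves:
    - [0,0,0,0,0,-3,0]
    - [0,0,-2,0,0,-5,0]
    - [0,0,-8,0,0,-5,0]
    - [0,0,-16,0,0,-5,0]
    - [0,0,-26,0,0,-5,0]
    - [0,0,-40,0,0,-5,0]
    - [0,0,-55,0,0,-5,0]
    - [0,0,-60,0,0,-5,0]

```text
clock: 13.35
tcp_pos: [496.6, 153.0, 199.4]
ee_rot: [-3.138, 0.122, -0.005]
force: [0.1, 0.6, -0.4]
opening: 0.104
grasp_force: 59.8
```

```bash
python3 - <<'E'
from h import *
plan([469.4,-68.3,150],-3); print(bot.observe()["grasp_force"],bot.observe()["tcp_pos"])
d=np.load("top0.npz"); print()
i,Z,K,T=snap("top"); P=cloud(Z,K,T); print("panel z",np.nanmedian(P[(abs(P[...,0]-420)<60)&(abs(P[...,1]-180)<40)][:,2]))
E
```

```text
shift [-10.1 222.8  49.1] rot [-0.07 -0.17 -1.44]
59.83654975891113 [496.62032127 153.0035894  199.42414991]

panel z 393.3795871796965
```

step_arm:
  moves:
    - [-2,50,0,0,0,0,0]
    - [-5,110,0,0,0,-1,0]
    - [-8,165,0,0,0,-1,0]
    - [-10,210,10,0,0,-1.4,0]
    - [-10.1,222.8,30,0,-0.2,-1.4,0]
    - [-10.1,222.8,49,0,-0.2,-1.4,0]
    - [-10.1,222.8,70,0,-0.2,-1.4,0]
    - [-10.1,222.8,85,0,-0.2,-1.4,0]

```text
clock: 14.4
tcp_pos: [467.7, -67.5, 110.1]
ee_rot: [-3.139, 0.082, 0.01]
force: [0.5, 0.0, -0.7]
opening: 0.107
grasp_force: 59.7
```

```bash
python3 - <<'E'
from h import *
plan([469.4,-68.3,59],-3)
E
```

```text
shift [ 2.1  0.8 51.1] rot [-0.09  0.37  0.  ]
```

step_arm:
  moves:
    - [0.5,0.3,8,0,0.2,0,0]
    - [0.5,0.3,16,0,0.2,0,0]
    - [0.5,0.3,24,0,0.2,0,0]
    - [0.5,0.3,32,0,0.2,0,0]
    - [0.5,0.3,40,0,0.2,0,0]
    - [0.5,0.3,45,0,0.2,0,0]
    - [0.5,0.3,48,0,0.2,0,0]
    - [0.5,0.3,48,0,0.2,0,0]

```text
clock: 15.4
tcp_pos: [468.7, -68.7, 64.0]
ee_rot: [-3.14, 0.083, 0.001]
force: [0.5, 0.6, -0.4]
opening: 0.104
grasp_force: 59.7
```

step_arm:
  moves:
    - [0,0,2,0,0,0,0]
    - [0,0,4,0,0,0,0]
    - [0,0,5.5,0,0,0,0]
    - [0,0,5.5,0,0,0,0]
    - [0,0,5.5,0,0,0,40]
    - [0,0,5.5,0,0,0,40]
    - [0,0,5.5,0,0,0,40]
    - [0,0,5.5,0,0,0,40]

```text
clock: 16.4
tcp_pos: [468.8, -68.8, 58.7]
ee_rot: [-3.14, 0.083, 0.0]
force: [-0.1, 0.7, -0.1]
opening: 0.472
grasp_force: 0.0
```

step_arm:
  moves:
    - [0,0,-10,0,0,0,40]
    - [0,0,-30,0,0,0,40]
    - [0,0,-60,0,0,0,40]
    - [0,0,-100,0,0,0,40]
    - [0,0,-140,0,0,0,40]
    - [0,0,-160,0,0,0,40]
    - [0,0,-160,0,0,0,40]
    - [0,0,-160,0,0,0,40]

```text
clock: 17.4
tcp_pos: [468.3, -68.7, 217.8]
ee_rot: [-3.14, 0.083, 0.003]
force: [0.2, -0.6, -0.5]
opening: 0.468
grasp_force: 0.0
```

```bash
python3 - <<'E'
from h import *
i,Z,K,T=snap("wrist"); P=cloud(Z,K,T)
near=(abs(P[...,0]-469)<45)&(abs(P[...,1]+68)<45)
for lo,hi in((78,90),(52,60)):
    q=P[near&(P[...,2]>lo)&(P[...,2]<hi)]; print(lo,len(q))
    if len(q)>5: r=cv2.minAreaRect(q[:,:2].astype(np.float32)); print(r,np.median(q[:,2]))
# handle: from first top view points z>115 
d=np.load("top0.npz"); P=cloud(d["Z"],d["K"],d["T"]); q=P[(P[...,2]>114)&(P[...,2]<150)&(P[...,0]>280)&(P[...,0]<460)&(P[...,1]<160)&(P[...,1]>60)]; print("handle",len(q),cv2.minAreaRect(q[:,:2].astype(np.float32)),np.median(q,0),q.min(0),q.max(0))
d=np.load("w3.npz"); P=cloud(d["Z"],d["K"],d["T"]); q=P[(P[...,2]>116)&(P[...,2]<140)&(P[...,0]>280)&(P[...,0]<460)&(P[...,1]<160)&(P[...,1]>60)]; print("handle w3",len(q),cv2.minAreaRect(q[:,:2].astype(np.float32)),np.median(q,0))
E
```

```text
78 596
((469.1523742675781, -69.09695434570312), (9.513276100158691, 44.16337203979492), 86.89110565185547) 84.79561444888867
52 816
((470.8224182128906, -69.63117980957031), (48.24535369873047, 48.4223747253418), 77.5833511352539) 54.8723407759949
handle 98 ((360.19573974609375, 113.53662109375), (16.227798461914062, 96.8148193359375), 87.58735656738281) [361.42050005 110.56121906 127.90607853] [311.78493576 105.26867576 115.45977792] [408.90186438 123.55001287 137.4146785 ]
handle w3 2040 ((361.0451354980469, 116.8668212890625), (18.16556739807129, 98.69155883789062), 87.5242919921875) [362.39224806 114.70492803 129.02914603]
```

```bash
python3 - <<'E'
from h import *
d=np.load("w3.npz"); P=cloud(d["Z"],d["K"],d["T"]); a=np.radians(87.55); X=np.array([np.cos(a),np.sin(a)]);Y=np.array([-np.sin(a),np.cos(a)])
q=P[(P[...,2]>126.5)&(P[...,2]<140)&(P[...,0]>280)&(P[...,0]<460)&(P[...,1]<140)&(P[...,1]>60)]
sx=q[:,:2]@X; sy=q[:,:2]@Y; print(len(q),np.percentile(sx,[2,50,98]),np.percentile(sy,[1,50,99]),np.percentile(q[:,2],[50,95]))
c=np.mean(np.percentile(sy,[1,99])); print("centre",np.median(sx)*X+c*Y, "hinge",(np.median(sx)+205)*X+c*Y)
print("latch in cab", np.array([496.2,152.9])@X-np.median(sx))
m=[360,112,150]; plan(m,177.6)
E
```

```text
1577 [123.95737079 129.03306803 132.83535121] [-403.45106341 -357.52478598 -308.52765643] [129.49844133 130.95932368]
centre [361.1797981  113.69745143] hinge [369.94304315 318.51006222]
latch in cab 44.938494814360695
shift [-117.3 -174.6   67.8] rot [2.5000e-01 9.0000e-02 1.7936e+02]
```

step_arm:
  moves:
    - [0,0,0,0,0,-10.5,40]
    - [0,0,0,0,0,-21,40]
    - [0,0,0,0,0,-31.5,40]
    - [0,0,0,0,0,-42,40]
    - [0,0,0,0,0,-52.5,40]
    - [0,0,0,0,0,-63,40]
    - [0,0,0,0,0,-73.5,40]
    - [0,0,0,0,0,-84,40]

```text
clock: 18.45
tcp_pos: [468.0, -68.7, 216.9]
ee_rot: [-2.381, -2.045, 0.003]
force: [-0.2, -1.1, 0.1]
opening: 0.47
grasp_force: 0.0
```

step_arm:
  moves:
    - [0,0,0,0,0,-10.5,40]
    - [0,0,0,0,0,-21,40]
    - [0,0,0,0,0,-31.5,40]
    - [0,0,0,0,0,-42,40]
    - [0,0,0,0,0,-52.5,40]
    - [0,0,0,0,0,-63,40]
    - [0,0,0,0,0,-73.5,40]
    - [0,0,0,0,0,-84,40]

```text
clock: 19.45
tcp_pos: [468.0, -68.6, 216.9]
ee_rot: [-0.401, -3.112, -0.001]
force: [0.2, -0.0, -0.1]
opening: 0.467
grasp_force: 0.0
```

```bash
python3 - <<'E'
from h import *
plan([361,112,200],177.6)
E
```

```text
shift [149.3 147.6  17.5] rot [  0.05  -0.21 -12.3 ]
```

step_arm:
  moves:
    - [30,30,3,0,0,-3,35]
    - [60,60,6,0,0,-6,35]
    - [90,90,10,0,0,-9,35]
    - [125,125,15,0,0,-12,35]
    - [148.8,148.9,20,0,-0.2,-12.3,35]
    - [148.8,148.9,30,0,-0.2,-12.3,35]
    - [148.8,148.9,40,0,-0.2,-12.3,35]
    - [148.8,148.9,40,0,-0.2,-12.3,35]

```text
clock: 20.45
tcp_pos: [363.3, 112.7, 177.1]
ee_rot: [-0.078, -3.14, 0.001]
force: [-0.0, 0.5, 0.0]
opening: 0.407
grasp_force: 0.0
```

```bash
python3 - <<'E'
from h import *
s=bot.observe(); i,Z,K,T=snap("wrist"); P=cloud(Z,K,T); a=np.radians(87.55); X=np.array([np.cos(a),np.sin(a)]);Y=np.array([-np.sin(a),np.cos(a)])
q=P[(P[...,2]>126.5)&(P[...,2]<140)&(P[...,0]>280)&(P[...,0]<460)&(P[...,1]<140)&(P[...,1]>60)]
sx=q[:,:2]@X; sy=q[:,:2]@Y; print(len(q),np.percentile(sx,[2,50,98]),np.percentile(sy,[1,50,99]))
print(s["tcp_pos"],s["ee_rot"]); c=np.percentile(sx,[2,98]).mean()
p=c*X-357*Y; print(p); plan([p[0],p[1],106],177.55)
E
```

```text
2381 [123.14592977 127.75543006 132.2391517 ] [-400.72472031 -348.48531994 -306.02138055]
[363.29758443 112.66267592 177.08633767] [-7.77549056e-02 -3.14048518e+00  1.44068506e-03]
[362.13221012 112.31494714]
shift [ 1.7 -0.5 71.9] rot [-0.03  0.08 -0.39]
```

step_arm:
  moves:
    - [1.5,-0.4,15,0,0,-0.4,35]
    - [1.5,-0.4,35,0,0,-0.4,35]
    - [1.5,-0.4,50,0,0,-0.4,35]
    - [1.5,-0.4,62,0,0,-0.4,35]
    - [1.5,-0.4,69,0,0,-0.4,35]
    - [1.5,-0.4,71,0,0,-0.4,35]
    - [1.5,-0.4,71,0,0,-0.4,35]
    - [1.5,-0.4,71,0,0,-0.4,35]

```text
clock: 21.5
tcp_pos: [362.9, 113.4, 108.4]
ee_rot: [0.064, 3.136, 0.0]
force: [0.1, -0.4, -1.4]
opening: 0.405
grasp_force: 0.0
```

step_arm:
  moves:
    - [0,0,0,0,0,0,0]
    - [0,0,0,0,0,0,0]
    - [0,0,0,0,0,0,0]
    - [0,0,0,0,0,0,0]
    - [0,0,0,0,0,0,0]
    - [0,0,0,0,0,0,0]
    - [0,0,0,0,0,0,0]
    - [0,0,0,0,0,0,0]

```text
clock: 22.5
tcp_pos: [362.7, 112.2, 108.3]
ee_rot: [0.064, 3.137, -0.004]
force: [-0.8, -4.2, 2.8]
opening: 0.089
grasp_force: 58.6
```

```bash
python3 - <<'E'
from h import *
r=np.hypot(205,29);p0=np.arctan2(29,205)
for t in np.arange(0,1.85,.11): print(round(t,2),"dy %.1f dz %.1f"%(r*np.cos(p0)-r*np.cos(p0+t), -(r*np.sin(p0+t)-29)))
E
```

```text
0.0 dy 0.0 dz -0.0
0.11 dy 4.4 dz -22.3
0.22 dy 11.3 dz -44.0
0.33 dy 20.5 dz -64.9
0.44 dy 31.9 dz -84.6
0.55 dy 45.4 dz -102.9
0.66 dy 60.8 dz -119.6
0.77 dy 78.0 dz -134.5
0.88 dy 96.7 dz -147.5
0.99 dy 116.8 dz -158.3
1.1 dy 137.9 dz -166.9
1.21 dy 159.8 dz -173.0
1.32 dy 182.2 dz -176.8
1.43 dy 204.9 dz -178.0
1.54 dy 227.7 dz -176.8
1.65 dy 250.1 dz -173.1
1.76 dy 272.0 dz -166.9
```

step_arm:
  moves:
    - [0,4.4,-22.3,0,0,0,0]
    - [0,11.3,-44,0,0,0,0]
    - [0,20.5,-64.9,0,0,0,0]
    - [0,31.9,-84.6,0,0,0,0]
    - [0,45.4,-102.9,0,0,0,0]
    - [0,60.8,-119.6,0,0,0,0]
    - [0,78,-134.5,0,0,0,0]
    - [0,96.7,-147.5,0,0,0,0]

```text
clock: 23.5
tcp_pos: [366.0, 207.0, 258.3]
ee_rot: [0.069, 3.135, -0.011]
force: [-3.7, -12.0, 12.4]
opening: 0.086
grasp_force: 58.7
```

step_arm:
  moves:
    - [0,20.1,-10.8,0,0,0,0]
    - [0,41.2,-19.4,0,0,0,0]
    - [0,63.1,-25.5,0,0,0,0]
    - [0,85.5,-29.3,0,0,0,0]
    - [0,108.2,-30.5,0,0,0,0]
    - [0,131,-29.3,0,0,0,0]
    - [0,153.4,-25.6,0,0,0,0]
    - [0,165,-23,0,0,0,0]

```text
clock: 24.5
tcp_pos: [371.9, 377.2, 278.9]
ee_rot: [0.061, 3.138, 0.006]
force: [-3.4, 0.9, 4.3]
opening: 0.088
grasp_force: 63.2
```

step_arm:
  moves:
    - [0,0,0,0,0,0,0]
    - [0,0,0,0,0,0,0]
    - [0,0,0,0,0,0,0]
    - [0,0,0,0,0,0,0]
    - [0,0,0,0,0,0,0]
    - [0,0,0,0,0,0,0]
    - [0,0,0,0,0,0,0]
    - [0,0,0,0,0,0,0]

```text
clock: 25.5
tcp_pos: [371.9, 376.2, 279.2]
ee_rot: [0.062, 3.138, 0.007]
force: [-4.3, 3.6, 5.1]
opening: 0.091
grasp_force: 63.3
```

```bash
python3 - <<'E'
from h import *
s=bot.observe(); print(s["tcp_pos"],s["q"],s["force"])
i,Z,K,T=snap("scene"); save("s2.png",i,1.5)
E
```

```text
[371.87882014 376.22945889 279.21413689] [ 6.82950393e-01  3.22500982e-02  1.33454299e+00  1.75757596e-03
  1.76990499e+00 -8.48082840e-01] [-4.34091066  3.5939005   5.05311394]
```

View pics/s2.png

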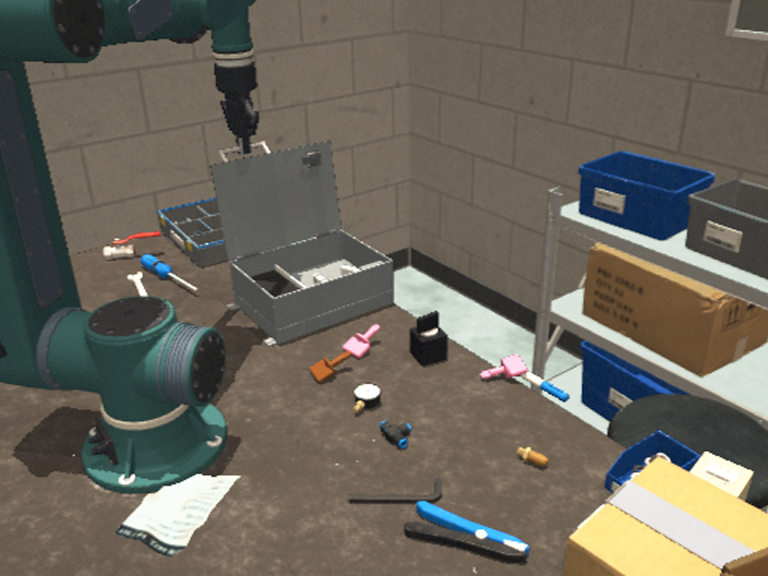

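The scene view shows the panel standing past upright, with the handle in the jaws at (245,150). The key stands in its stand at (428,335). The silencer is still at (532,457), and the decoys now lie flat.

step_arm:
  moves:
    - [0,0,0,0,0,0,20]
    - [0,0,0,0,0,0,20]
    - [0,0,0,0,0,0,20]
    - [0,0,0,0,0,0,20]
    - [0,0,-15,0,0,0,20]
    - [0,0,-35,0,0,0,20]
    - [0,0,-60,0,0,0,20]
    - [0,0,-60,0,0,0,20]

```text
clock: 26.55
tcp_pos: [373.1, 375.3, 342.0]
ee_rot: [0.064, 3.133, 0.007]
force: [0.4, 0.3, 1.1]
opening: 0.232
grasp_force: 0.0
```

```bash
python3 - <<'E'
from h import *
s=bot.observe(); print(s["tcp_pos"])
a=np.radians(87.55); X=np.array([np.cos(a),np.sin(a)]);Y=np.array([-np.sin(a),np.cos(a)])
i,Z,K,T=snap("top"); np.savez("top2.npz",i=i,Z=Z,K=K,T=T)
H=np.array([362,112.5])  # handle; cab centre = H+110X (y mid ~ handle?)
C=H+110*X; print("C",C)
plan([450,170,240],177.6)
E
```

```text
[373.14775606 375.33981136 341.95390041]
C [366.70222905 222.39944969]
shift [ -85. -202.  100.] rot [0.13 0.33 0.06]
```

step_arm:
  moves:
    - [-20,-40,0,0,0.3,0,20]
    - [-40,-85,0,0,0.3,0,20]
    - [-60,-125,0,0,0.3,0,20]
    - [-85,-155,10,0,0.3,0,20]
    - [-95,-160,40,0,0.3,0,20]
    - [-95,-160,75,0,0.3,0,40]
    - [-95,-160,92,0,0.3,0,40]
    - [-95,-160,92,0,0.3,0,40]

```text
clock: 27.6
tcp_pos: [460.1, 210.8, 244.7]
ee_rot: [-0.064, -3.135, 0.002]
force: [0.0, 0.2, 0.8]
opening: 0.466
grasp_force: 0.0
```

```bash
python3 - <<'E'
from h import *
i,Z,K,T=snap("wrist"); np.savez("w4.npz",i=i,Z=Z,K=K,T=T); save("w4.png",i,1.5)
s=bot.observe(); print(s["tcp_pos"],s["ee_rot"])
E
```

```text
[460.86178124 211.13833015 246.54195187] [-6.35094432e-02 -3.13840308e+00  1.23983138e-04]
```

View pics/w4.png

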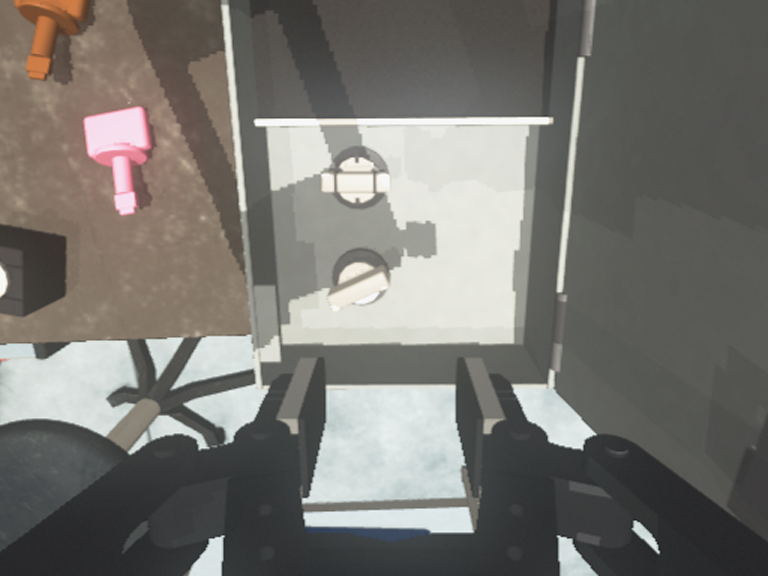

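The wrist view shows the open cabinet. The knob at (356,182) appears to have two cross grooves and notches; the one at (358,288), with its bar tilted, looks plain. I'll check in a crop and measure the bars.

```bash
python3 - <<'E'
from h import *
d=np.load("w4.npz"); i,Z,K,T=[d[k] for k in "iZKT"]; P=cloud(Z,K,T); save("w4c.png",i[85:215,200:290],4.5)
for n,u,v in(("marked",356,182),("plain",358,288)):
    c=P[int(v/1.5),int(u/1.5)]
    q=P[(np.hypot(P[...,0]-c[0],P[...,1]-c[1])<28)&(P[...,2]>60)&(P[...,2]<85)]
    print(n,c.round(1),len(q),cv2.minAreaRect(q[:,:2].astype(np.float32)),np.percentile(q[:,2],[5,50,95]).round(1))
E
```

```text
marked [414.  191.3  72.5] 627 ((414.2449951171875, 190.69593811035156), (41.49310302734375, 12.416219711303711), 87.71176147460938) [64.4 71.3 72.6]
plain [482.3 188.   71.2] 584 ((483.8890075683594, 188.59988403320312), (12.287961959838867, 41.60702133178711), 22.089265823364258) [63.  70.8 72.2]
```

View pics/w4c.png

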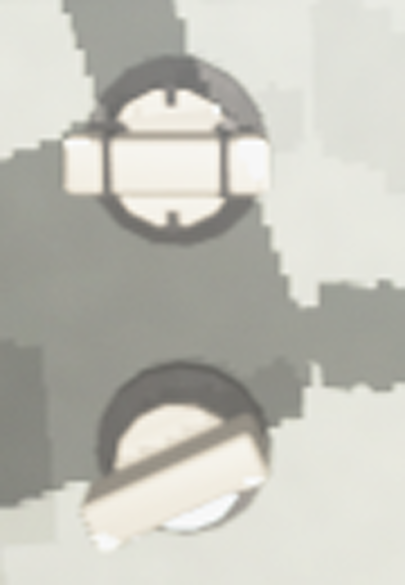

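The crop confirms it: the upper knob has the two grooves and the notches, so it is the marked one. I'll grip it in two bites, because the last joint's range won't cover half a turn.

```bash
python3 - <<'E'
from h import *
plan([414.2,190.7,130],87.7)
E
```

```text
shift [ 45.5 -22.3 116.7] rot [-0.12 -0.11 89.98]
```

step_arm:
  moves:
    - [6,-3,0,0,0,10.5,24]
    - [12,-6,10,0,0,21,24]
    - [18,-9,20,0,0,31.5,24]
    - [24,-12,30,0,0,42,24]
    - [30,-15,45,0,0,52.5,24]
    - [36,-18,60,0,0,63,24]
    - [42,-21,75,0,0,73.5,24]
    - [45.5,-22.3,90,0,0,84,24]

```text
clock: 28.65
tcp_pos: [415.4, 191.1, 158.6]
ee_rot: [2.155, 2.285, 0.004]
force: [-0.6, 0.8, 1.0]
opening: 0.281
grasp_force: 0.0
```

step_arm:
  moves:
    - [0,0,5,0,0,6,24]
    - [0,0,15,0,0,6,24]
    - [0,0,25,0,0,6,24]
    - [0,0,25,0,0,6,24]
    - [0,0,25,0,0,6,24]
    - [0,0,25,0,0,6,24]
    - [0,0,25,0,0,6,24]
    - [0,0,25,0,0,6,24]

```text
clock: 29.65
tcp_pos: [414.6, 190.6, 131.9]
ee_rot: [-2.265, -2.175, 0.002]
force: [-0.3, 0.5, 0.4]
opening: 0.277
grasp_force: 0.0
```

```bash
python3 - <<'E'
from h import *
s=bot.observe(); print(s["q"],s["tcp_pos"])
plan([414.2,190.7,50],87.7)
i,Z,K,T=snap("wrist"); P=cloud(Z,K,T)
c=(414.2,190.7); q=P[(np.hypot(P[...,0]-c[0],P[...,1]-c[1])<28)&(P[...,2]>66)&(P[...,2]<78)]
print(len(q),cv2.minAreaRect(q[:,:2].astype(np.float32)),np.median(q[:,2]))
E
```

```text
[ 3.06032756e-01 -8.02855944e-02  1.73753918e+00  7.41052659e-04
  1.48587676e+00  3.46838775e-01] [414.56879407 190.59612597 131.87277197]
shift [ 0.1 -0.2 81.9] rot [-0.1  -0.01 -0.04]
1176 ((414.69927978515625, 191.0087127685547), (41.786354064941406, 11.875283241271973), 87.63738250732422) 71.3193691380064
```

step_arm:
  moves:
    - [0.3,0,20,0,0,0,24]
    - [0.3,0,40,0,0,0,24]
    - [0.3,0,55,0,0,0,24]
    - [0.3,0,68,0,0,0,24]
    - [0.3,0,76,0,0,0,24]
    - [0.3,0,80,0,0,0,24]
    - [0.3,0,81,0,0,0,24]
    - [0.3,0,81,0,0,0,24]

```text
clock: 30.7
tcp_pos: [414.7, 191.0, 51.1]
ee_rot: [-2.266, -2.175, 0.001]
force: [0.2, -0.4, -0.5]
opening: 0.284
grasp_force: 0.0
```

step_arm:
  moves:
    - [0,0,0,0,0,0,0]
    - [0,0,0,0,0,0,0]
    - [0,0,0,0,0,0,0]
    - [0,0,0,0,0,0,0]
    - [0,0,0,0,0,6,0]
    - [0,0,-0.3,0,0,12,0]
    - [0,0,-0.5,0,0,19,0]
    - [0,0,-0.7,0,0,26,0]

```text
clock: 31.7
tcp_pos: [414.6, 191.0, 52.0]
ee_rot: [-2.7, -1.605, 0.002]
force: [-1.7, -0.2, 5.6]
opening: 0.125
grasp_force: 62.2
```

```bash
python3 - <<'E'
from h import *
s=bot.observe(); print(s["q"],s["tcp_pos"],s["force"],s["wrist_torque"],s["opening"],s["grasp_force"])
E
```

```text
[ 3.06894439e-01 -9.62651014e-03  1.83828626e+00  6.30889365e-04
  1.31411318e+00  8.05063161e-01] [414.5701622 190.9621437  51.9523244] [-1.72184018 -0.18727509  5.55236844] [-0.13780278  0.37344673  0.0485487 ] 0.12515631680615036 62.24344611167908
```

step_arm:
  moves:
    - [0,0,-0.3,0,0,10,0]
    - [0,0,-0.5,0,0,20,0]
    - [0,0,-0.8,0,0,30,0]
    - [0,0,-1.1,0,0,40,0]
    - [0,0,-1.3,0,0,50,0]
    - [0,0,-1.6,0,0,60,0]
    - [0,0,-1.9,0,0,70,0]
    - [0,0,-2.1,0,0,80,0]

```text
clock: 32.7
tcp_pos: [414.7, 190.3, 54.0]
ee_rot: [3.099, -0.509, -0.001]
force: [-1.7, -3.1, 5.0]
opening: 0.121
grasp_force: 62.3
```

step_arm:
  moves:
    - [0,0,-0.1,0,0,5,0]
    - [0,0,-0.1,0,0,5,0]
    - [0,0,-0.1,0,0,5,24]
    - [0,0,-0.1,0,0,5,24]
    - [0,0,-0.1,0,0,5,24]
    - [0,0,-15,0,0,5,24]
    - [0,0,-40,0,0,5,24]
    - [0,0,-60,0,0,5,24]

```text
clock: 33.7
tcp_pos: [415.0, 191.1, 115.6]
ee_rot: [-3.076, 0.635, 0.0]
force: [0.4, 0.3, -0.5]
opening: 0.279
grasp_force: 0.0
```

```bash
python3 - <<'E'
from h import *
s=bot.observe(); print(s["q"],s["tcp_pos"],R.from_rotvec(s["ee_rot"]).as_matrix()[:,0])
i,Z,K,T=snap("wrist"); P=cloud(Z,K,T)
c=(414.6,191); q=P[(np.hypot(P[...,0]-c[0],P[...,1]-c[1])<28)&(P[...,2]>66)&(P[...,2]<82)]
print(len(q),cv2.minAreaRect(q[:,:2].astype(np.float32)),np.median(q[:,2]))
E
```

```text
[ 3.06795840e-01 -6.84987236e-02  1.76005262e+00  7.44687666e-04
  1.44978023e+00  2.28480220e+00] [415.04546132 191.10983501 115.57241883] [ 9.18193793e-01 -3.96131386e-01 -2.88758718e-04]
1406 ((414.9515380859375, 189.90780639648438), (12.173128128051758, 41.59069061279297), 66.22695922851562) 74.26664771826024
```

step_arm:
  moves:
    - [0,0,0,0,0,-10.6,24]
    - [0,0,0,0,0,-21,24]
    - [0,0,0,0,0,-31.5,24]
    - [0,0,0,0,0,-42,24]
    - [0,0,0,0,0,-52.5,24]
    - [0,0,0,0,0,-63,24]
    - [0,0,0,0,0,-73.5,24]
    - [0,0,0,0,0,-84,24]

```text
clock: 34.75
tcp_pos: [414.6, 191.0, 113.9]
ee_rot: [-2.706, -1.594, 0.001]
force: [-1.1, -0.7, 0.2]
opening: 0.282
grasp_force: 0.0
```

step_arm:
  moves:
    - [0,0,0,0,0,-10.6,24]
    - [0,0,0,0,0,-21,24]
    - [0,0,0,0,0,-31.5,24]
    - [0,0,0,0,0,-42,24]
    - [0,0,0,0,0,-52.5,24]
    - [0,0,0,0,0,-63,24]
    - [0,0,0,0,0,-73.5,24]
    - [0,0,0,0,0,-84,24]

```text
clock: 35.75
tcp_pos: [414.6, 191.0, 113.9]
ee_rot: [-0.944, -2.995, -0.0]
force: [0.2, -0.4, 0.4]
opening: 0.282
grasp_force: 0.0
```

step_arm:
  moves:
    - [0,0,5,0,0,-6,24]
    - [0,0,15,0,0,-12,24]
    - [0,0,30,0,0,-12,24]
    - [0,0,40,0,0,-12,24]
    - [0,0,40,0,0,-12,24]
    - [0,0,40,0,0,-12,24]
    - [0,0,40,0,0,-12,24]
    - [0,0,40,0,0,-12,24]

```text
clock: 36.75
tcp_pos: [414.7, 191.0, 74.0]
ee_rot: [-0.635, -3.075, -0.0]
force: [0.2, -0.0, -0.5]
opening: 0.279
grasp_force: 0.0
```

```bash
python3 - <<'E'
from h import *
plan([414.8,190.5,54],156.2)
E
```

```text
shift [-0.3 -0.4 20. ] rot [-0.   -0.07  0.45]
```

Down, grip, and turn the rest (up to ~80° more, stop at 189° total).

step_arm:
  moves:
    - [0,0,8,0,0,0,24]
    - [0,0,16,0,0,0,24]
    - [0,0,20,0,0,0,24]
    - [0,0,20,0,0,0,24]
    - [0,0,20,0,0,0,0]
    - [0,0,20,0,0,0,0]
    - [0,0,20,0,0,0,0]
    - [0,0,20,0,0,0,0]

```text
clock: 37.75
tcp_pos: [414.3, 190.6, 53.6]
ee_rot: [-0.635, -3.075, 0.001]
force: [-1.1, -2.2, 2.9]
opening: 0.127
grasp_force: 62.1
```

step_arm:
  moves:
    - [0,0,-0.2,0,0,8,0]
    - [0,0,-0.4,0,0,16,0]
    - [0,0,-0.6,0,0,24,0]
    - [0,0,-0.8,0,0,32,0]
    - [0,0,-1,0,0,40,0]
    - [0,0,-1.2,0,0,48,0]
    - [0,0,-1.4,0,0,54,0]
    - [0,0,-1.5,0,0,60,0]

```text
clock: 38.75
tcp_pos: [414.3, 190.5, 55.1]
ee_rot: [-2.092, -2.343, 0.003]
force: [-2.4, -3.4, 2.8]
opening: 0.122
grasp_force: 62.1
```

```bash
python3 - <<'E'
from h import *
s=bot.observe(); print(s["q"],s["tcp_pos"],s["force"],s["wrist_torque"],s["joint_torque"],s["opening"],s["grasp_force"])
E
```

```text
[ 3.06678749e-01 -1.32388627e-02  1.83498498e+00 -8.27347656e-05
  1.32202833e+00  1.93630387e-01] [414.29415639 190.53705838  55.10326419] [-2.3637099  -3.3595789   2.77751554] [-0.45502698  0.2343239   0.06274061] [  0.80712162 -26.42300785 -28.0834955    0.70310986  -0.70191935
  -0.6243887 ] 0.12178035893388807 62.14302062988281
```

step_arm:
  moves:
    - [0,0,0,0,0,2,0]
    - [0,0,-0.1,0,0,4,0]
    - [0,0,-0.1,0,0,6,0]
    - [0,0,-0.2,0,0,8,0]
    - [0,0,-0.2,0,0,10,0]
    - [0,0,-0.3,0,0,12,0]
    - [0,0,-0.3,0,0,12,0]
    - [0,0,-0.3,0,0,12,0]

```text
clock: 39.75
tcp_pos: [414.3, 190.6, 55.4]
ee_rot: [-2.322, -2.115, 0.003]
force: [-2.3, -4.8, 4.3]
opening: 0.125
grasp_force: 62.4
```

```bash
python3 - <<'E'
from h import *
s=bot.observe(); print(s["q"][5],s["tcp_pos"],s["force"],s["wrist_torque"],s["joint_torque"][5],s["opening"],s["grasp_force"])
E
```

```text
0.400160899403384 [414.32780668 190.57260888  55.3863047 ] [-2.29522231 -4.81690581  4.29098561] [-0.81425195  0.25707124  0.23434256] 0.21782993339002132 0.12470355137773664 62.36725330352783
```

step_arm:
  moves:
    - [0,0,0,0,0,-1,24]
    - [0,0,0,0,0,-1,24]
    - [0,0,0,0,0,-1,24]
    - [0,0,-15,0,0,-1,24]
    - [0,0,-50,0,0,-1,24]
    - [0,0,-100,0,0,-1,24]
    - [0,0,-150,0,0,-1,24]
    - [0,0,-155,0,0,-1,24]

```text
clock: 40.75
tcp_pos: [417.1, 191.8, 216.6]
ee_rot: [2.302, 2.134, 0.014]
force: [-1.1, -0.1, -0.3]
opening: 0.282
grasp_force: 0.0
```

```bash
python3 - <<'E'
from h import *
i,Z,K,T=snap("wrist"); P=cloud(Z,K,T)
for c in((414.6,191),(484,188.6)):
    q=P[(np.hypot(P[...,0]-c[0],P[...,1]-c[1])<28)&(P[...,2]>66)&(P[...,2]<85)]
    print(len(q),cv2.minAreaRect(q[:,:2].astype(np.float32)) if len(q)>9 else "",np.median(q[:,2]))
i,Z,K,T=snap("top"); P=cloud(Z,K,T)
q=P[(P[...,2]>120)&(P[...,0]>280)&(P[...,0]<560)&(P[...,1]>330)&(P[...,1]<420)]; print("panel pts",len(q),q.max(0) if len(q) else "")
hsv=cv2.cvtColor(i,cv2.COLOR_RGB2HSV); m=cv2.inRange(hsv,(8,110,80),(24,255,255))
for c in cv2.findContours(m,0,2)[0]:
    if 8<cv2.contourArea(c)<200: r=cv2.minAreaRect(c); print("or",np.array(r[0])*1.5,r[1:],ray(K,T,*r[0],10).round(0))
plan([410,-381,220],177)
E
```

```text
660 ((414.85809326171875, 191.0310516357422), (41.407142639160156, 12.094091415405273), 84.92338562011719) 76.12692098095968
638 ((484.6252746582031, 188.41331481933594), (12.086023330688477, 42.157859802246094), 22.77198028564453) 71.04841340816594
panel pts 1050 [548.68544898 379.03003075 305.59203802]
or [381.75 330.  ] ((20.0, 13.0), 90.0) [307.  -5.  10.]
or [113.62498856 295.12502289] ((3.535533905029297, 4.242640495300293), 45.0) [398. 637.  10.]
or [552.82498169 294.97505951] ((5.375871658325195, 12.016654968261719), 71.56504821777344) [ 386. -412.   10.]
or [115.50001144 280.50002289] ((4.242640495300293, 7.071067810058594), 45.0) [433. 633.  10.]
or [ 97.98529816 276.30883026] ((9.45888900756836, 3.152963161468506), 14.03624439239502) [443. 675.  10.]
shift [-570.9   38.1   -8.7] rot [ 1.200e-01 -1.000e-02 -9.134e+01]
```

```bash
python3 - <<'E'
from h import *
plan([386,-425,215],85)
E
```

```text
shift [-616.6   17.5   -3.8] rot [ 0.07 -0.09  0.66]
```

step_arm:
  moves:
    - [-62,2,0,0,0,0.6,60]
    - [-124,4,-1,0,0,0.6,60]
    - [-186,6,-1,0,0,0.6,60]
    - [-248,8,-2,0,0,0.6,60]
    - [-310,10,-2,0,0,0.6,60]
    - [-372,12,-3,0,0,0.6,60]
    - [-434,14,-3,0,0,0.6,60]
    - [-496,16,-3,0,0,0.6,60]

```text
clock: 41.85
tcp_pos: [391.9, -306.2, 211.2]
ee_rot: [-2.312, -2.12, 0.002]
force: [0.8, 0.4, -0.3]
opening: 0.7
grasp_force: 0.0
```

step_arm:
  moves:
    - [-60,1,0,0,0,0,60]
    - [-100,2,0,0,0,0,60]
    - [-120,2,0,0,0,0,60]
    - [-120,2,0,0,0,0,60]
    - [-120,2,0,0,0,0,60]
    - [-120,2,0,0,0,0,60]
    - [-120,2,0,0,0,0,60]
    - [-120,2,0,0,0,0,60]

```text
clock: 42.85
tcp_pos: [385.0, -424.1, 213.6]
ee_rot: [-2.314, -2.124, 0.002]
force: [0.2, -0.1, -0.7]
opening: 0.699
grasp_force: 0.0
```

```bash
python3 - <<'E'
from h import *
i,Z,K,T=snap("wrist"); np.savez("w5.npz",i=i,Z=Z,K=K,T=T); save("w5.png",i,1.5); P=cloud(Z,K,T)
s=bot.observe(); print(s["tcp_pos"],s["q"])
q=P[(np.hypot(P[...,0]-386,P[...,1]+412)<60)&(P[...,2]>7)&(P[...,2]<40)]
print(len(q),cv2.minAreaRect(q[:,:2].astype(np.float32)),np.percentile(q[:,2],[5,50,98]))
E
```

```text
[ 384.89792158 -424.27545243  213.51118951] [-9.32172310e-01  1.42911091e-01  1.34447935e+00 -1.43949635e-03
  1.65515213e+00 -8.46586060e-01]
636 ((386.3254699707031, -411.54083251953125), (21.11371612548828, 43.84306716918945), 19.22452163696289) [12.66960412 17.07141556 20.67471915]
```

View pics/w5.png

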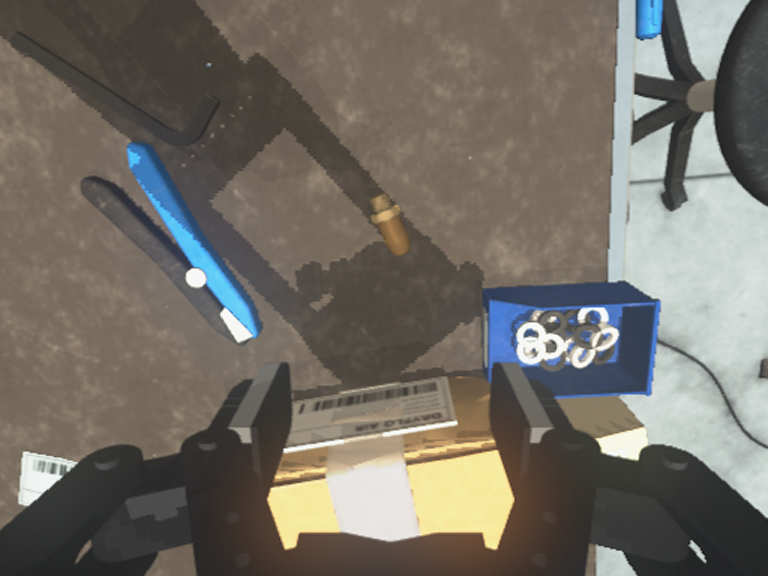

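The wrist view shows the knocked silencer at (390,222), its thread end pointing up. The carton is below, at (380,440). I'll check its clearance.

```bash
python3 - <<'E'
from h import *
d=np.load("top2.npz"); P=cloud(d["Z"],d["K"],d["T"])
q=P[(P[...,0]>330)&(P[...,0]<450)&(P[...,1]<-380)&(P[...,1]>-700)&(P[...,2]>35)]; print("box",np.percentile(q[:,1],[98,99.5,100]),np.percentile(q[:,2],[5,50,95]))
plan([386.3,-412,9],109.2)
E
```

```text
box [-527.66331328 -525.61473695 -475.54290491] [ 66.63806589 100.53645996 106.7114678 ]
shift [ 12.4   0.7 204.5] rot [-1.000e-01 -1.000e-02 -2.411e+01]
```

step_arm:
  moves:
    - [12.4,0.7,30,0,0,-8,50]
    - [12.4,0.7,75,0,0,-16,50]
    - [12.4,0.7,120,0,0,-24.1,50]
    - [12.4,0.7,155,0,0,-24.1,50]
    - [12.4,0.7,180,0,0,-24.1,50]
    - [12.4,0.7,197,0,0,-24.1,50]
    - [12.4,0.7,207,0,0,-24.1,50]
    - [12.4,0.7,207,0,0,-24.1,50]

```text
clock: 43.9
tcp_pos: [386.0, -412.3, 6.1]
ee_rot: [-1.82, -2.558, 0.001]
force: [-0.2, 0.4, 0.5]
opening: 0.583
grasp_force: 0.0
```

step_arm:
  moves:
    - [0,0,1,0,0,0,50]
    - [0,0,1.5,0,0,0,50]
    - [0,0,1.5,0,0,0,0]
    - [0,0,1.5,0,0,0,0]
    - [0,0,1.5,0,0,0,0]
    - [0,0,1.5,0,0,0,0]
    - [0,0,1.5,0,0,0,0]
    - [0,0,1.5,0,0,0,0]

```text
clock: 44.9
tcp_pos: [386.4, -412.7, 5.4]
ee_rot: [-1.82, -2.56, 0.002]
force: [-0.2, -0.6, 4.6]
opening: 0.199
grasp_force: 61.8
```

step_arm:
  moves:
    - [0,0,-10,0,0,0,0]
    - [0,0,-30,0,0,0,0]
    - [0,0,-70,0,0,0,0]
    - [0,0,-120,0,0,0,0]
    - [0,0,-170,0,0,0,0]
    - [0,0,-195,0,0,0,0]
    - [0,0,-200,0,0,0,0]
    - [0,0,-200,0,0,0,0]

```text
clock: 45.9
tcp_pos: [386.1, -411.9, 203.5]
ee_rot: [-1.819, -2.557, 0.001]
force: [0.7, -0.3, -0.1]
opening: 0.199
grasp_force: 61.1
```

```bash
python3 - <<'E'
from h import *
s=bot.observe(); print(s["q"],s["grasp_force"],s["opening"])
for y in(109,88): plan([330,230,205],y)
d=np.load("w4.npz"); P=cloud(d["Z"],d["K"],d["T"])
q=P[(P[...,2]>45)&(P[...,2]<57)&(P[...,0]>270)&(P[...,0]<385)&(P[...,1]>110)&(P[...,1]<320)]; print(len(q),np.percentile(q,[1,50,99],axis=0))
E
```

```text
[-9.17258459e-01  1.29044042e-01  1.37976302e+00 -1.46523064e-03
  1.63621787e+00 -1.25174870e+00] 61.146512031555176 0.19909541617756524
shift [ 6.247e+02  1.577e+02 -1.000e-01] rot [-0.14 -0.16  0.16]
shift [ 6.247e+02  1.577e+02 -1.000e-01] rot [-0.17 -0.13 21.16]
15871 [[310.40051449 132.96734515  50.2189148 ]
 [342.73858733 222.76257537  52.11788933]
 [377.83682607 313.69190445  54.55292655]]
```

```bash
python3 - <<'E'
from h import *
plan([331,203,195],87.6)
E
```

```text
shift [598.9 149.8   9.8] rot [-0.17 -0.13 21.56]
```

step_arm:
  moves:
    - [60,15,0,0,0,3,0]
    - [120,30,0,0,0,6,0]
    - [180,45,0,0,0,9,0]
    - [240,60,0,0,0,12,0]
    - [300,75,0,0,0,15,0]
    - [360,90,0,0,0,18,0]
    - [420,105,0,0,0,21.5,0]
    - [460,115,0,0,0,21.5,0]

```text
clock: 46.9
tcp_pos: [342.3, 62.1, 202.7]
ee_rot: [-2.262, -2.174, 0.006]
force: [0.3, -0.3, -1.1]
opening: 0.2
grasp_force: 61.1
```

```bash
python3 - <<'E'
from h import *
plan([331,203,100],87.6); print(bot.observe()["tcp_pos"],bot.observe()["grasp_force"])
E
```

```text
shift [140.3 -16.3 102.8] rot [-0.33 -0.02  0.15]
[342.31626193  62.11756163 202.70718925] 61.13802194595337
```

step_arm:
  moves:
    - [50,-6,0,0,0,0,0]
    - [100,-12,0,0,0,0,0]
    - [138,-16,15,0,0,0,0]
    - [138,-16,50,0,0,0,0]
    - [138,-16,85,0,0,0,0]
    - [138,-16,110,0,0,0,0]
    - [138,-16,125,0,0,0,0]
    - [138,-16,130,0,0,0,0]

```text
clock: 47.9
tcp_pos: [332.4, 198.0, 73.2]
ee_rot: [-2.265, -2.174, 0.007]
force: [0.0, 0.3, -1.3]
opening: 0.203
grasp_force: 61.1
```

step_arm:
  moves:
    - [0,0,4,0,0,0,0]
    - [0,0,8,0,0,0,0]
    - [0,0,12,0,0,0,0]
    - [0,0,14,0,0,0,0]
    - [0,0,14,0,0,0,0]
    - [0,0,14,0,0,0,0]
    - [0,0,14,0,0,0,0]
    - [0,0,14,0,0,0,0]

```text
clock: 48.9
tcp_pos: [333.6, 198.5, 61.1]
ee_rot: [-2.265, -2.175, 0.002]
force: [0.1, 0.7, 0.3]
opening: 0.202
grasp_force: 61.1
```

step_arm:
  moves:
    - [0,0,1,0,0,0,0]
    - [0,0,2,0,0,0,0]
    - [0,0,3,0,0,0,0]
    - [0,0,4.5,0,0,0,0]
    - [0,0,4.5,0,0,0,0]
    - [0,0,4.5,0,0,0,0]
    - [0,0,4.5,0,0,0,40]
    - [0,0,4.5,0,0,0,40]

```text
clock: 49.9
tcp_pos: [333.6, 198.5, 56.6]
ee_rot: [-2.265, -2.175, 0.002]
force: [-0.0, 0.6, -0.1]
opening: 0.469
grasp_force: 0.0
```

step_arm:
  moves:
    - [0,0,0,0,0,0,40]
    - [0,0,0,0,0,0,40]
    - [0,0,-15,0,0,0,40]
    - [0,0,-50,0,0,0,40]
    - [0,0,-90,0,0,0,40]
    - [0,0,-130,0,0,0,40]
    - [0,0,-160,0,0,0,40]
    - [0,0,-160,0,0,0,40]

```text
clock: 50.9
tcp_pos: [335.4, 199.1, 220.5]
ee_rot: [2.265, 2.175, 0.009]
force: [-0.4, -0.5, -0.2]
opening: 0.467
grasp_force: 0.0
```

```bash
python3 - <<'E'
from h import *
i,Z,K,T=snap("wrist"); save("w6.png",i,1.5); P=cloud(Z,K,T)
s=bot.observe(); print(s["tcp_pos"],s["q"])
q=P[(np.hypot(P[...,0]-333,P[...,1]-198)<45)&(P[...,2]>58)&(P[...,2]<90)]
print(len(q),cv2.minAreaRect(q[:,:2].astype(np.float32)),np.percentile(q[:,2],[5,50,98]))
i,Z,K,T=snap("top"); save("t6.png",i,1.5); np.savez("top6.npz",i=i,Z=Z,K=K,T=T)
P=cloud(Z,K,T); hsv=cv2.cvtColor(i,cv2.COLOR_RGB2HSV); m=cv2.inRange(hsv,(8,110,80),(24,255,255))
for c in cv2.findContours(m,0,2)[0]:
    if 8<cv2.contourArea(c)<200: r=cv2.minAreaRect(c); print("or",np.array(r[0])*1.5,r[1:],ray(K,T,*r[0],10).round(0))
E
```

```text
[334.42955388 198.71975105 218.23455384] [ 3.89363112e-01 -2.79758980e-01  1.73245665e+00  9.19256637e-04
  1.68696186e+00  4.30293069e-01]
837 ((351.0999755859375, 201.55526733398438), (53.09550094604492, 44.07696533203125), 5.399055480957031) [61.04659389 66.87426049 70.6160097 ]
or [381.75 330.  ] ((20.0, 13.0), 90.0) [307.  -5.  10.]
or [113.25 294.75] ((5.0, 3.0), 90.0) [398. 637.  10.]
or [115.50001144 280.50002289] ((4.242640495300293, 7.071067810058594), 45.0) [433. 633.  10.]
or [ 97.98529816 276.30883026] ((9.45888900756836, 3.152963161468506), 14.03624439239502) [443. 675.  10.]
```

View pics/t6.png

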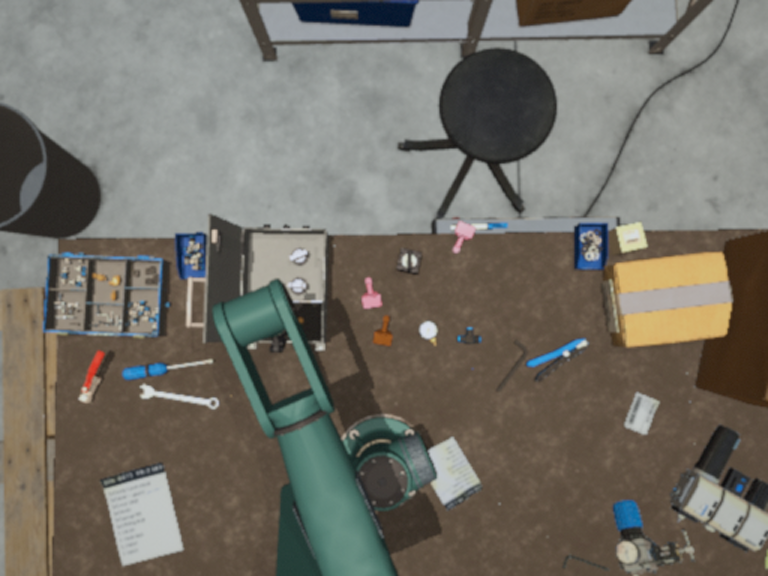

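The top view shows the panel open, the key in its stand at (408,262), an empty bench spot where the silencer was, and bronze visible in the tray at (300,315). Now I'll shut the panel by the handle along its arc.

```bash
python3 - <<'E'
from h import *
plan([372,340,350],177.6)
E
```

```text
shift [ 143.1   32.3 -133.3] rot [-5.000e-02 -8.000e-02 -8.994e+01]
```

step_arm:
  moves:
    - [0,5,-35,0,0,-10.6,20]
    - [0,10,-75,0,0,-21,20]
    - [0,20,-110,0,0,-31.5,20]
    - [0,32,-135,0,0,-42,20]
    - [30,32,-135,0,0,-52.5,20]
    - [60,32,-135,0,0,-63,20]
    - [100,32,-135,0,0,-73.5,20]
    - [143,32,-135,0,0,-84,20]

```text
clock: 52.0
tcp_pos: [371.6, 340.8, 349.5]
ee_rot: [-0.22, -3.129, 0.004]
force: [0.1, -0.3, -0.2]
opening: 0.23
grasp_force: 0.0
```

step_arm:
  moves:
    - [0,0,0,0,0,-6,20]
    - [0,0,0,0,0,-6,20]
    - [0,0,0,0,0,-6,20]
    - [0,0,0,0,0,-6,20]
    - [0,0,0,0,0,-6,20]
    - [0,0,0,0,0,-6,20]
    - [0,0,0,0,0,-6,20]
    - [0,0,0,0,0,-6,20]

```text
clock: 53.0
tcp_pos: [371.9, 340.0, 351.5]
ee_rot: [-0.064, -3.139, -0.0]
force: [0.7, -0.8, -0.9]
opening: 0.237
grasp_force: 0.0
```

```bash
python3 - <<'E'
from h import *
i,Z,K,T=snap("wrist"); P=cloud(Z,K,T); s=bot.observe(); print(s["tcp_pos"],s["ee_rot"])
q=P[(P[...,2]>285)&(P[...,2]<320)&(P[...,0]>280)&(P[...,0]<450)&(P[...,1]>330)&(P[...,1]<420)]
print(len(q))
if len(q): print(np.percentile(q,[2,50,98],axis=0)); k=q[q[:,2]>296]; print(cv2.minAreaRect(k[:,:2].astype(np.float32)))
q=P[(np.hypot(P[...,0]-333,P[...,1]-198)<60)&(P[...,2]>57)&(P[...,2]<75)&(P[...,0]<372)]
if len(q): print("sil",len(q),cv2.minAreaRect(q[:,:2].astype(np.float32)))
plan([372,376,279],177.6)
E
```

```text
[371.87017667 340.01403797 351.42937995] [-6.41355276e-02 -3.13896607e+00 -2.11599660e-04]
2650
[[319.65857729 348.74672646 285.23973515]
 [350.04752612 375.03379803 298.54448796]
 [406.82296322 381.30796437 300.66715535]]
((366.8600158691406, 375.67120361328125), (11.129921913146973, 94.93740844726562), 88.07064056396484)
sil 449 ((333.6318359375, 200.5000457763672), (43.53612518310547, 19.96808433532715), 87.42284393310547)
shift [ 1.2 36.  72.4] rot [ 0.01 -0.11  0.06]
```

step_arm:
  moves:
    - [1,20,0,0,0,0,20]
    - [1,35.7,0,0,0,0,20]
    - [1,35.7,15,0,0,0,20]
    - [1,35.7,35,0,0,0,20]
    - [1,35.7,55,0,0,0,20]
    - [1,35.7,68,0,0,0,20]
    - [1,35.7,74,0,0,0,20]
    - [1,35.7,74,0,0,0,20]

```text
clock: 54.05
tcp_pos: [372.1, 375.6, 277.2]
ee_rot: [-0.064, -3.139, 0.0]
force: [0.3, 0.2, -0.2]
opening: 0.235
grasp_force: 0.0
```

step_arm:
  moves:
    - [0,0,0,0,0,0,20]
    - [0,0,0,0,0,0,0]
    - [0,0,0,0,0,0,0]
    - [0,0,0,0,0,0,0]
    - [0,0,0,0,0,0,0]
    - [0,0,0,0,0,0,0]
    - [0,0,0,0,0,0,0]
    - [0,0,0,0,0,0,0]

```text
clock: 55.05
tcp_pos: [372.5, 376.1, 278.5]
ee_rot: [-0.064, -3.141, -0.003]
force: [0.9, -0.4, 5.4]
opening: 0.088
grasp_force: 59.0
```

```bash
python3 - <<'E'
from h import *
s=bot.observe(); print(s["tcp_pos"],s["force"])
r=np.hypot(205,29);p0=np.arctan2(29,205)
yb=s["tcp_pos"][1]-318.5; a0=np.pi/2+np.arcsin(yb/r); print("theta",a0-p0)
for k,t in enumerate(np.linspace(a0-p0,0,17)): print(k,round(t,2),"dy %.1f dz %.1f"%(r*np.cos(a0)-r*np.cos(p0+t), r*np.sin(a0)-r*np.sin(p0+t)))
E
```

```text
[372.49124634 376.11634884 278.507299  ] [ 0.94645368 -0.4460396   5.35733074]
theta 1.712273143672933
0 1.71 dy 0.0 dz 0.0
1 1.61 dy -21.6 dz -5.0
2 1.5 dy -43.6 dz -7.7
3 1.39 dy -65.7 dz -8.0
4 1.28 dy -87.7 dz -6.0
5 1.18 dy -109.5 dz -1.6
6 1.07 dy -130.6 dz 5.1
7 0.96 dy -150.8 dz 14.0
8 0.86 dy -170.1 dz 25.0
9 0.75 dy -188.0 dz 38.0
10 0.64 dy -204.4 dz 52.9
11 0.54 dy -219.2 dz 69.4
12 0.43 dy -232.1 dz 87.4
13 0.32 dy -243.0 dz 106.7
14 0.21 dy -251.8 dz 127.0
15 0.11 dy -258.3 dz 148.1
16 0.0 dy -262.6 dz 169.9
```

step_arm:
  moves:
    - [0,-21.6,-5,0,0,0,0]
    - [0,-43.6,-7.7,0,0,0,0]
    - [0,-65.7,-8,0,0,0,0]
    - [0,-87.7,-6,0,0,0,0]
    - [0,-109.5,-1.6,0,0,0,0]
    - [0,-130.6,5.1,0,0,0,0]
    - [0,-150.8,14,0,0,0,0]
    - [0,-170.1,25,0,0,0,0]

```text
clock: 56.05
tcp_pos: [366.0, 203.7, 251.6]
ee_rot: [0.067, 3.14, -0.002]
force: [7.5, 1.9, -0.7]
opening: 0.09
grasp_force: 62.4
```

step_arm:
  moves:
    - [0,-17.9,13,0,0,0,0]
    - [0,-34.3,27.9,0,0,0,0]
    - [0,-49.1,44.4,0,0,0,0]
    - [0,-62,62.4,0,0,0,0]
    - [0,-72.9,81.7,0,0,0,0]
    - [0,-81.7,102,0,0,0,0]
    - [0,-86,115,0,0,0,0]
    - [0,-88.2,123,0,0,0,0]

```text
clock: 57.05
tcp_pos: [361.8, 116.1, 128.2]
ee_rot: [-0.067, -3.141, 0.001]
force: [7.0, 0.6, -0.6]
opening: 0.087
grasp_force: 61.7
```

```bash
python3 - <<'E'
from h import *
s=bot.observe(); print(s["tcp_pos"],s["force"],s["grasp_force"])
E
```

```text
[361.81896386 116.13503081 128.15260295] [ 6.96054436  0.56438379 -0.6164247 ] 61.69375419616699
```

step_arm:
  moves:
    - [0,-1,5,0,0,0,0]
    - [0,-2,9,0,0,0,0]
    - [0,-3,13,0,0,0,0]
    - [0,-3.5,16,0,0,0,0]
    - [0,-4,18,0,0,0,0]
    - [0,-4,19.5,0,0,0,0]
    - [0,-4,20.5,0,0,0,0]
    - [0,-4,20.5,0,0,0,0]

```text
clock: 58.05
tcp_pos: [361.4, 112.3, 108.4]
ee_rot: [-0.066, -3.14, 0.002]
force: [5.1, -0.8, 0.9]
opening: 0.095
grasp_force: 61.2
```

step_arm:
  moves:
    - [0,0,0.5,0,0,0,0]
    - [0,0,1,0,0,0,0]
    - [0,0,1,0,0,0,0]
    - [0,0,1,0,0,0,25]
    - [0,0,1,0,0,0,25]
    - [0,0,1,0,0,0,25]
    - [0,0,1,0,0,0,25]
    - [0,0,1,0,0,0,25]

```text
clock: 59.05
tcp_pos: [361.0, 113.7, 107.8]
ee_rot: [-0.064, -3.138, -0.0]
force: [-0.3, -0.5, 0.1]
opening: 0.295
grasp_force: 0.0
```

Rise, move aside, and check.

step_arm:
  moves:
    - [0,0,-10,0,0,0,25]
    - [0,0,-30,0,0,0,25]
    - [0,0,-70,0,0,0,25]
    - [0,0,-120,0,0,0,25]
    - [0,-40,-150,0,0,0,25]
    - [0,-80,-150,0,0,0,25]
    - [0,-90,-150,0,0,0,25]
    - [0,-90,-150,0,0,0,25]

```text
clock: 60.05
tcp_pos: [357.7, 23.7, 258.0]
ee_rot: [-0.066, -3.139, -0.001]
force: [-0.5, 0.2, -0.1]
opening: 0.293
grasp_force: 0.0
```

```bash
python3 - <<'E'
from h import *
s=bot.observe(); print(s["tcp_pos"])
i,Z,K,T=snap("scene"); save("s7.png",i,1.5)
i,Z,K,T=snap("wrist"); P=cloud(Z,K,T); a=np.radians(87.55);X=np.array([np.cos(a),np.sin(a)])
q=P[(P[...,0]>420)&(P[...,0]<470)&(P[...,1]>130)&(P[...,1]<300)&(P[...,2]>80)]; u=q[:,:2]@X
print(len(q),"slope rad",np.polyfit(u,q[:,2],1)[0], "z near free edge",np.median(q[u<u.min()+40][:,2]))
q=P[(P[...,2]>116)&(P[...,2]<150)&(P[...,0]>300)&(P[...,0]<420)&(P[...,1]<130)&(P[...,1]>90)]; print("bar top z",np.percentile(q[:,2],[50,90]))
near=(abs(P[...,0]-469)<45)&(abs(P[...,1]+68)<45)
q=P[near&(P[...,2]>78)&(P[...,2]<90)]; print("key",len(q), cv2.minAreaRect(q[:,:2].astype(np.float32)) if len(q) else "")
E
```

```text
[357.69792105  23.69046928 257.97377495]
6400 slope rad 1.6801137252306963e-05 z near free edge 100.30670652582776
bar top z [129.29488478 130.61356268]
key 363 ((467.7748718261719, -68.22579193115234), (10.42768383026123, 42.79155731201172), 87.51902770996094)
```

View pics/s7.png

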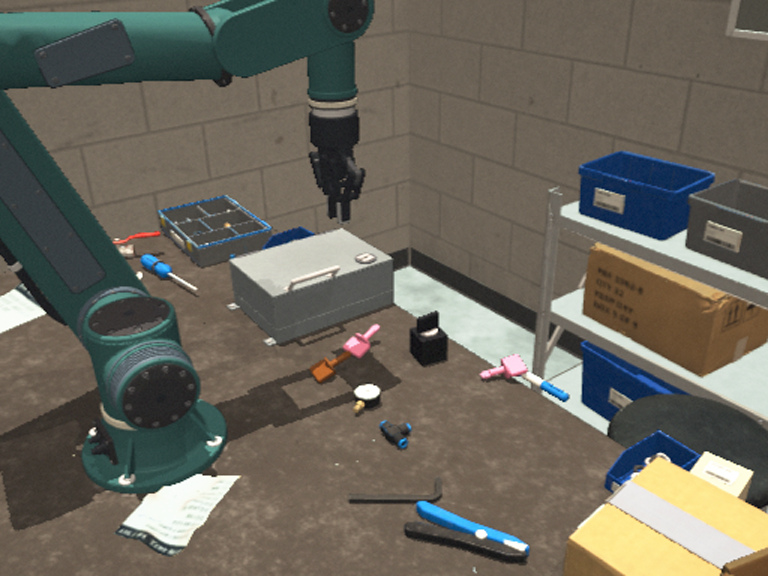

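The panel lies flat and shut, the key stands upright in its stand at (428,335), no silencer is left on the bench, and the arm is clear of everything.

```bash
python3 -c "
from bench import bot
print(bot.finish_job())"
```

```text
the job is handed in; nothing more can be done
None
```

I handed the job in at about 60 s with the latch unlocked, the key back in its stand, the marked knob unscrewed about 3.2 rad, the only silencer I saw laid in the tray and the panel shut; the system returned no verdict, and the three decoy keys ended up lying flat on the bench.

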